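# Nest the jewellery-box lids on the dresser

### The job

Pack away the domed jewellery-box lids by nesting them upside down: take the red lid from its leaning wire stand and set it, dome down and level, centred in the blue lid, then set the yellow lid the same way in the red one. Level each lid before it touches the one below and lower it in gently, without dropping it; leave the blue lid where it stands and do not disturb the perfume bottle, the polish tin or the brush.

Things in the scene. Friction and masses are not known exactly. Their poses are not given: they have to be found in the camera images.
- large_lid: blue domed wooden lid, dome down: rim 134 mm across, 46 mm high; foot disc 44 x 10 mm on its crown. Origin: centre of the foot's underside; z runs to the open mouth. Wall 8 mm, near the rim almost parallel to z (outer radius 64 mm at z 35, 67 at the rim); flat inner floor at z = 18 mm. About 360 g. Loose, level on its foot. Nested, red origin is 18 mm above blue, red rim 24 mm above blue rim.
- medium_lid: red domed wooden lid, dome down: rim 106 mm across, 52 mm high; foot disc 40 x 10 mm on its crown. Origin: centre of the foot's underside; z runs to the open mouth. Wall 8 mm, near the rim almost parallel to z (outer radius 52 mm at z 36, 53 at the rim); flat inner floor at z = 18 mm. About 170 g. Starts leaning in a stand. Nested, yellow origin is 18 mm above red, yellow rim 20 mm above red rim.
- small_lid: yellow domed wooden lid, dome down: rim 78 mm across, 54 mm high; foot disc 36 x 10 mm on its crown. Origin: centre of the foot's underside; z runs to the open mouth. Wall 8 mm, near the rim almost parallel to z (outer radius 38 mm at z 30, 39 at the rim); flat inner floor at z = 18 mm. About 120 g. Starts leaning in the other stand, rim clear of the wire.
- holder_a: fixed white wire stand holding the red lid by its dome: 70 mm ring (6 mm wire) on three wire legs and a 90 mm wooden disc. Origin: centre of the disc's underside. The ring's centre is 64 mm above it; ring and lid lean 34 degrees, lid mouth tipped to the stand's -x (roughly toward the robot).
- holder_b: fixed white wire stand holding the yellow lid by its dome: 70 mm ring (6 mm wire) on three wire legs and a 90 mm wooden disc. Origin: centre of the disc's underside. The ring's centre is 64 mm above it; ring and lid lean 34 degrees, lid mouth tipped to the stand's -x (roughly toward the robot).
- perfume: amber glass perfume bottle with brass cap, 44 mm across, 90 mm high, loose, upright; origin at the centre of its underside. To be left alone.
- polish_tin: dark round shoe-polish tin, 68 mm across, 26 mm high, loose; origin at the centre of its underside. To be left alone.
- brush: wooden clothes brush, 50 x 120 x 32 mm, lying bristles down, long side along its y, loose; origin at the centre of its underside. To be left alone.
Not all that is in view belongs to the job. What is meant by the small_lid is not turquoise, and is the larger of those in its own colour.

How it is judged:
By the outcome, as a careful person would: the job done as asked, in the order asked, and still so for the second after the job is handed in, with the robot touching nothing.
It also fails if it takes over 56 s, if anything falls off the work surface, if the arm or the gripper's body presses on something with over 40 N, if the wrist force passes 120 N, or if a joint passes its speed limit or range.

### The arm

A 6-joint arm with a two-finger parallel gripper is mounted at the origin on the work surface. World frame = base frame: x ahead of the robot, y to its left, z up, the work surface at z = 0. Lengths are in m, angles in degrees, forces in N, time in s.
With the tool pointing down it reaches from about 0.25 to 0.725 m from the base axis. Payload 9.7 kg.
Tool frame: the origin (TCP) lies midway between the tips of the shut fingers; the grasp point (between the pads) lies 19 mm behind it; z points along the fingers, y is the line along which they close (so a half turn about z gives the same grasp; the last joint's range is limited). The gripper opens to 85 mm and grips with 20 to 120 N. Pads are 22 mm wide; open, the fingers measure 114 mm over their backs; the gripper's body (76 mm by 85 mm) begins 54 mm behind the grasp point. The pads swing forward as they close: fully open they stand 13 mm farther back than shut.
Start: joints at [-67.093, 4.979, 10.078, 95.1, 0, 90], TCP at [0.214, -0.507, 0.196] pointing down, gripper open.
Joint ranges: [-179.16, 179.16], [-48.56, 103.87], [-65.8, 70.77], [-126.05, 130.52], [-82.76, 87.17], [-180, 180]. Speed limits (degrees/s): [127.2, 127.2, 147.25, 180, 180, 180].

### API

Orientations are given as [roll, pitch, yaw] about the fixed x, y, z axes, in that order (R = Rz(yaw) Ry(pitch) Rx(roll)).
In Python, from workcell import bot gives the robot as it stands.
- The arm moves only by the shell command python3 -m crank 'ROWS' [FORCE]. ROWS is JSON, a list of rows, each an object with "gripper": the finger opening in mm, from 0 to 85.4; "travel": the shift along the tool's x, y, z in mm, a list of three; "twist": the turn, a rotation vector about the tool's x, y, z in rad, a list of three. In form: [{"gripper": gripper, "travel": [tx, ty, tz], "twist": [rx, ry, rz]}, ...]. A call has 1 to 12 rows; each row shifts and turns the commanded pose from where the row before left it, along the tool's axes as they then stand; what a row does not reach is not made up. A row lasts 1/8 s, in which the tool goes at most 62.5 mm and 10.7 degrees, less where a joint would pass 70% of its speed; a pose out of reach is approached as far as the arm can. A call is refused whole if a number of a shift passes 62.5 or a number of a turn 0.188, either way. A call with a gripper value outside its range is refused whole. The fingers move at their own pace and stop on an object; FORCE is the grip in N (left out, the last holds). Time passes only in rows, so rows that do not move let the fingers close. It gives the time, the measured TCP pose, the force, the opening and the grip force at its end, in the units of the state.
- bot.get_obs(): the state, without advancing time (a new reading comes with each control period).
- bot.camera(name): name is "scene" or "top" or "wrist"; returns the picture (400x640x3 uint8, red, green, blue); there is no depth.
- bot.calibration(name): a dict with "vfov" (degrees; the focal length in pixels is half the picture's height over the tangent of half this angle, whatever the lens; pixels are square), "cx", "cy" (the principal point, pixels), "k1" (the pictures are not rectified: a ray, as slopes to the right and down, at radius r is drawn at 1 + k1 r^2 times it, then the intrinsics apply), "camera_from_world" (4x4, takes a point from world to camera coordinates). Camera axes: x right, y down, z forward; pixel columns grow to the right and rows downward; lengths in m; the calibration is good to about 2 mm. A picture is of the moment at which its call begins: read the wrist's pose just before it. calibration takes no time and is no camera call; for the wrist camera it gives the pose at the moment of the call.
- bot.job_done(): hands the job in; it is judged then, once.
The state is a dict: "time": time; "q": joint angles; "qd": joint speeds; "joint_efforts": joint torques, N m; "ee_pos": TCP position; "tcp_rot": TCP orientation; "wrist_force": force on the tool from outside, world axes, zero at the start; "torque": the same for the moment, N m; "opening": finger opening in m; "grasp_force": force on a finger pad.
Only numpy, scipy, OpenCV 4.12 (cv2) and the standard library are available. Lean on these libraries where they do the work, as an engineer would, in place of code of your own. Each camera call takes 0.05 s, during which the arm holds its last target. There are 200 camera calls.

## Working session

There is one attempt and no reset: what is moved stays moved. The work goes in short steps, Python scripts to look and compute and a shell command to move; the robot and the scene stay as the last step left them, time stands still between calls to the robot, and variables do not carry over. Pictures are saved under pics/ and viewed, at most 10 in all, crops included, and the job is handed in when it is done.

```bash
mkdir -p pics; ls
python3 - <<'E'
from workcell import bot
import cv2,json
o=bot.get_obs();print({k:o[k] for k in('time','q','ee_pos','tcp_rot','opening')})
for n in('scene','top'):
    c=bot.calibration(n);print(n,c)
    cv2.imwrite(f'pics/{n}0.png',bot.camera(n)[:,:,::-1])
print(bot.calibration('wrist'))
E
```

```text
pics
{'time': 0.0, 'q': array([-6.70914111e+01,  5.00960548e+00,  1.00342932e+01,  9.51003533e+01,
        5.85686380e-04,  8.99974051e+01]), 'ee_pos': array([ 0.21398622, -0.50635614,  0.19519601]), 'tcp_rot': array([-1.79924334e+02, -5.89112668e-04,  2.29111830e+01]), 'opening': 0.08561259971034714}
scene {'vfov': 45.11063080114637, 'cx': 317.67881425355216, 'cy': 202.92025978895862, 'k1': -0.029099353509221812, 'camera_from_world': array([[ 0.70447866,  0.70967205, -0.008683  , -0.39290085],
       [ 0.49925527, -0.50422303, -0.70462992, -0.26559481],
       [-0.50443433,  0.49206171, -0.70952187,  1.5609007 ],
       [ 0.        ,  0.        ,  0.        ,  1.        ]])}
top {'vfov': 55.97108256502881, 'cx': 323.2980303474432, 'cy': 196.4555776599356, 'k1': 0.010688396171001846, 'camera_from_world': array([[ 0.0103251 , -0.99986839,  0.01251353, -0.02344061],
       [-0.99316267, -0.01170949, -0.11614993,  0.57571339],
       [ 0.11628117, -0.01122871, -0.99315286,  0.82092993],
       [ 0.        ,  0.        ,  0.        ,  1.        ]])}
{'vfov': 68.82895799587361, 'cx': 315.76183716554857, 'cy': 195.98772715665794, 'k1': -0.030924815856805277, 'camera_from_world': array([[ 0.38985603, -0.92087455, -0.00152804, -0.54965755],
       [-0.88034823, -0.37318486,  0.29277989, -0.03817785],
       [-0.27018379, -0.1127968 , -0.95617865,  0.37848984],
       [ 0.        ,  0.        ,  0.        ,  1.        ]])}
```

View pics/top0.png

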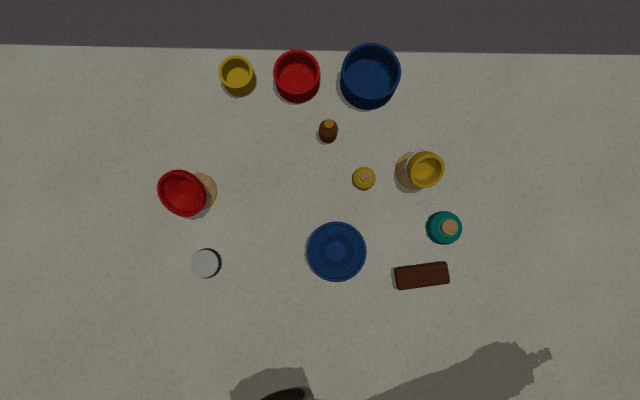

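View pics/scene0.png

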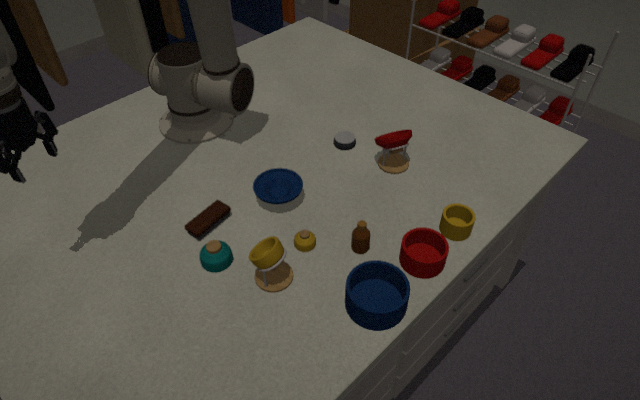

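Top view: the red lid leaning is at (183,193). The yellow lid leaning is at (425,170), and its look-alikes are the small yellow knob dome at (364,178), the turquoise dome at (444,228) and the yellow box at (237,75). The blue lid is at (336,251), and the blue box at (370,75) and red box at (297,76) are not lids. I choose red (183,193), yellow (425,170) and blue (336,251). Next I fit the poses from both views, along with one close crop.

```bash
cat > h.py <<'E'
import numpy as np, cv2
from scipy.optimize import least_squares
from workcell import bot
HUE={'red':[(0,8),(172,180)],'yellow':[(20,34)],'blue':[(100,122)]}
PROF={'red':[(20,0),(20,10),(35,16),(46,25),(52,36),(53,52)],'yellow':[(18,0),(18,10),(28,16),(35,23),(38,30),(39,54)],
      'blue':[(22,0),(22,10),(45,16),(57,25),(64,35),(67,46)]}
def proj(c,P):
    T=c['camera_from_world'];q=P@T[:3,:3].T+T[:3,3];s=q[:,:2]/q[:,2:]
    r2=(s**2).sum(1,keepdims=True);s=s*(1+c['k1']*r2)
    f=200/np.tan(np.radians(c['vfov']/2));return s*f+[c['cx'],c['cy']]
def ray(c,px):
    f=200/np.tan(np.radians(c['vfov']/2));d=(np.array(px,float)-[c['cx'],c['cy']])/f;s=d.copy()
    for _ in range(8): s=d/(1+c['k1']*(s@s))
    R=c['camera_from_world'];return -R[:3,:3].T@R[:3,3], R[:3,:3].T@np.array([*s,1])
def mask(im,col,roi):
    h=cv2.cvtColor(im,cv2.COLOR_RGB2HSV);m=np.zeros(h.shape[:2],bool)
    for a,b in HUE[col]: m|=(h[...,0]>=a)&(h[...,0]<=b)
    m&=(h[...,1]>140)&(h[...,2]>40);k=np.zeros_like(m);x0,y0,x1,y1=roi;k[y0:y1,x0:x1]=m[y0:y1,x0:x1]
    n,l,st,_=cv2.connectedComponentsWithStats(k.astype(np.uint8))
    k=np.isin(l,[i for i in range(1,n) if st[i,4]>15]);return k
def axis(t,a): return np.array([np.sin(t)*np.cos(a),np.sin(t)*np.sin(a),np.cos(t)])
def pts(col,p):   # p: origin xyz, tilt, az (rad)
    z=axis(p[3],p[4]);x=np.cross([0.03,1,0.02],z);x/=np.linalg.norm(x);y=np.cross(z,x)
    th=np.linspace(0,2*np.pi,60,endpoint=False);return np.vstack([p[:3]+(r*np.outer(np.cos(th),x)+r*np.outer(np.sin(th),y)+h*z)/1000 for r,h in PROF[col]])
def polar(P,c0):
    H=cv2.convexHull(P.astype(np.float32))[:,0].astype(float)-c0;N=np.roll(H,-1,0);out=[]
    for a in np.linspace(0,2*np.pi,72,endpoint=False):
        d=np.array([np.cos(a),np.sin(a)]);e=N-H;den=d[0]*e[:,1]-d[1]*e[:,0];den[abs(den)<1e-9]=1e-9
        t=(H[:,0]*e[:,1]-H[:,1]*e[:,0])/den;u=(H[:,0]*d[1]-H[:,1]*d[0])/den
        ok=(t>0)&(u>=0)&(u<=1);out.append(t[ok].max() if ok.any() else 0)
    return np.array(out)
def corners(m):
    y,x=np.nonzero(m);return np.vstack([np.c_[x+a,y+b] for a in(-.5,.5) for b in(-.5,.5)])
def fit(col,views,p0,free=(0,1,2,3,4)):
    D=[]
    for c,im,roi in views:
        P=corners(mask(im,col,roi));c0=P.mean(0);D.append((c,c0,polar(P,c0)))
    p0=np.array(p0,float);free=list(free)
    def f(v):
        p=p0.copy();p[free]=v
        return np.concatenate([polar(proj(c,pts(col,p)),c0)-d for c,c0,d in D])
    r=least_squares(f,p0[free],loss='soft_l1',diff_step=1e-4,x_scale=np.array([.01,.01,.01,.1,.1])[free])
    p=p0.copy();p[free]=r.x;return p,np.abs(f(r.x)).reshape(len(D),-1).mean(1)
E
python3 - <<'E'
from h import *
ct,cs=bot.calibration('top'),bot.calibration('scene');it=cv2.imread('pics/top0.png')[:,:,::-1].copy();is_=cv2.imread('pics/scene0.png')[:,:,::-1].copy()
R={'red':((150,160,225,230),(365,120,420,165)),'yellow':((400,145,455,200),(245,235,290,272)),'blue':((300,215,375,290),(248,165,310,215))}
for col,(a,b) in R.items():
    V=[(ct,it,a),(cs,is_,b)]
    o,d=ray(ct,[(a[0]+a[2])/2,(a[1]+a[3])/2]);g=o+d*(0.06-o[2])/d[2]
    if col=='blue': p,e=fit(col,V,[g[0],g[1],0,0,0],(0,1,2))
    else:
        best=min((fit(col,V,[g[0],g[1],.05,.6,az]) for az in(np.pi,np.pi+1,np.pi-1)),key=lambda r:r[1].sum());p,e=best
    print(col,p[:3].round(4),np.degrees(p[3:]).round(1),e.round(2),'rimcentre',(p[:3]+axis(p[3],p[4])*PROF[col][-1][1]/1000).round(4))
    for c,im in((ct,it),(cs,is_)):
        for u in proj(c,pts(col,p))[-60:]: cv2.circle(im,tuple(int(v) for v in u.round()),0,(0,255,0),-1)
A=cv2.resize(it[140:300,150:460],None,fx=2.4,fy=2.4,interpolation=0);B=cv2.resize(is_[110:290,180:430],None,fx=1.2,fy=1.2)
B=cv2.copyMakeBorder(B,0,0,0,A.shape[1]-B.shape[1],0)
cv2.imwrite('pics/fit0.png',np.vstack([A,B])[:,:,::-1])
E
```

```text
red [0.5968 0.2684 0.0644] [ 40.2 154.3] [0.4  1.14] rimcentre [0.5665 0.283  0.1041]
yellow [ 0.6565 -0.2278  0.0565] [ 39.5 194.3] [0.29 1.04] rimcentre [ 0.6232 -0.2363  0.0982]
blue [ 0.4536 -0.0456  0.002 ] [0. 0.] [0.58 1.15] rimcentre [ 0.4536 -0.0456  0.048 ]
```

View pics/fit0.png

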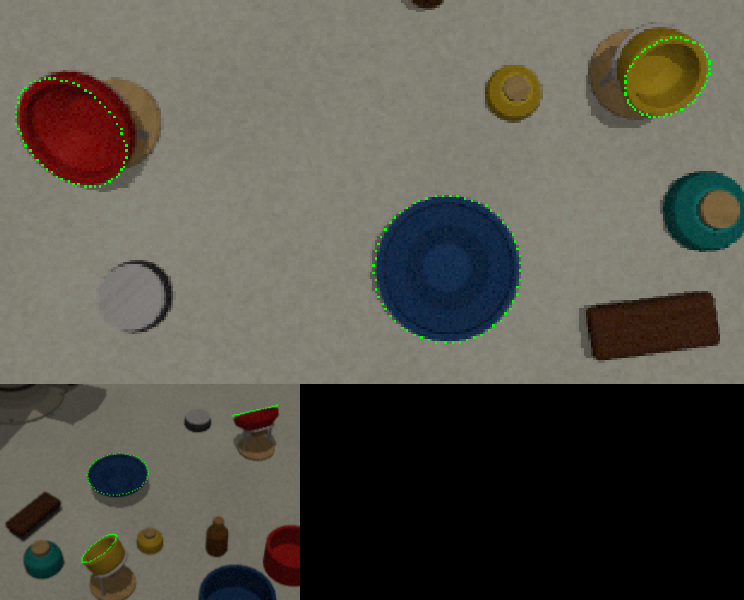

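The fit overlay shows the red and yellow leaning lids and the blue one. The rim tilts come out at about 40° instead of 34°, so I want close wrist views before trusting them. I'll move over towards the red lid.

```bash
cat >> h.py <<'E'
from scipy.spatial.transform import Rotation as Ro
from scipy.linalg import logm,expm
def now():
    o=bot.get_obs();T=np.eye(4);T[:3,:3]=Ro.from_euler('xyz',o['tcp_rot'],degrees=True).as_matrix();T[:3,3]=o['ee_pos'];return T,o
def pose(p,z,y):
    z=np.array(z,float)/np.linalg.norm(z);y=np.array(y,float);y-=z*(y@z);y/=np.linalg.norm(y)
    T=np.eye(4);T[:3,:3]=np.c_[np.cross(y,z),y,z];T[:3,3]=p;return T
def step(T0,T1,n=None,vmax=40,wmax=.14):
    L=np.real(logm(np.linalg.inv(T0)@T1))
    w=np.array([L[2,1],L[0,2],L[1,0]])
    if n is None: n=int(max(np.ceil(np.linalg.norm(L[:3,3])*1e3/vmax),np.ceil(np.abs(w).max()/wmax),1))
    S=expm(L/n);print('n',n,'travel',(S[:3,3]*1e3).round(1),'twist',(w/n).round(4))
E
python3 - <<'E'
from h import *
T,o=now();c=bot.calibration('wrist');M=c['camera_from_world']@T
print('cam in tool',np.linalg.inv(M).round(3))
T1=pose([.45,.20,.30],[.3,.0,-1],[1,0.3,0]); Tm=pose([.45,-.15,.33],[.15,.0,-1],[1,-.3,0])
step(T,Tm);step(Tm,T1)
E
```

```text
cam in tool [[ 0.001 -0.956 -0.293  0.075]
 [ 1.     0.001 -0.     0.   ]
 [ 0.    -0.293  0.956 -0.177]
 [ 0.     0.     0.     1.   ]]
n 12 travel [ 36.6  -6.1 -10.5] twist [-0.0096  0.0085 -0.0729]
n 9 travel [39.5 -1.8  2.7] twist [-0.0161 -0.0001 -0.0663]
```

```bash
R='{"gripper":85,"travel":[36.6,-6.1,-10.5],"twist":[-0.0096,0.0085,-0.0729]}'; :
python3 -m crank '[{"gripper":60,"travel":[36.6,-6.1,-10.5],"twist":[-0.0096,0.0085,-0.0729]},{"gripper":60,"travel":[36.6,-6.1,-10.5],"twist":[-0.0096,0.0085,-0.0729]},{"gripper":60,"travel":[36.6,-6.1,-10.5],"twist":[-0.0096,0.0085,-0.0729]},{"gripper":60,"travel":[36.6,-6.1,-10.5],"twist":[-0.0096,0.0085,-0.0729]},{"gripper":60,"travel":[36.6,-6.1,-10.5],"twist":[-0.0096,0.0085,-0.0729]},{"gripper":60,"travel":[36.6,-6.1,-10.5],"twist":[-0.0096,0.0085,-0.0729]},{"gripper":60,"travel":[36.6,-6.1,-10.5],"twist":[-0.0096,0.0085,-0.0729]},{"gripper":60,"travel":[36.6,-6.1,-10.5],"twist":[-0.0096,0.0085,-0.0729]},{"gripper":60,"travel":[36.6,-6.1,-10.5],"twist":[-0.0096,0.0085,-0.0729]},{"gripper":60,"travel":[36.6,-6.1,-10.5],"twist":[-0.0096,0.0085,-0.0729]},{"gripper":60,"travel":[36.6,-6.1,-10.5],"twist":[-0.0096,0.0085,-0.0729]},{"gripper":60,"travel":[36.6,-6.1,-10.5],"twist":[-0.0096,0.0085,-0.0729]}]'
python3 -m crank '[{"gripper":60,"travel":[0,0,0],"twist":[0,0,0]}]'
python3 - <<'E'
from h import *
T,o=now();c=bot.calibration('wrist');im=bot.camera('wrist');cv2.imwrite('pics/w1.png',im[:,:,::-1]);np.save('w1.npy',c,allow_pickle=True)
print(o['q'].round(1),T[:3,3].round(4))
step(T,pose([.45,.20,.30],[.3,.0,-1],[1,0.3,0]))
E
```

```text
time: 1.6
ee_pos: [0.4504, -0.1491, 0.3299]
tcp_rot: [171.8, -2.4, 73.4]
wrist_force: [0.9, 0.4, 0.5]
opening: 0.06
grasp_force: 0.0
time: 1.72
ee_pos: [0.4505, -0.1486, 0.3309]
tcp_rot: [171.7, -2.4, 73.5]
wrist_force: [0.8, -0.4, 0.4]
opening: 0.0601
grasp_force: 0.0
[-20.2  -8.9  11.6 102.4   2.9  86.7] [ 0.4505 -0.1486  0.3309]
n 9 travel [39.3 -1.8  2.8] twist [-0.0159  0.     -0.0659]
```

```bash
python3 -m crank '[{"gripper":60,"travel":[39.3,-1.8,2.8],"twist":[-0.0159,0,-0.0659]},{"gripper":60,"travel":[39.3,-1.8,2.8],"twist":[-0.0159,0,-0.0659]},{"gripper":60,"travel":[39.3,-1.8,2.8],"twist":[-0.0159,0,-0.0659]},{"gripper":60,"travel":[39.3,-1.8,2.8],"twist":[-0.0159,0,-0.0659]},{"gripper":60,"travel":[39.3,-1.8,2.8],"twist":[-0.0159,0,-0.0659]},{"gripper":60,"travel":[39.3,-1.8,2.8],"twist":[-0.0159,0,-0.0659]},{"gripper":60,"travel":[39.3,-1.8,2.8],"twist":[-0.0159,0,-0.0659]},{"gripper":60,"travel":[39.3,-1.8,2.8],"twist":[-0.0159,0,-0.0659]},{"gripper":60,"travel":[39.3,-1.8,2.8],"twist":[-0.0159,0,-0.0659]},{"gripper":60,"travel":[0,0,0],"twist":[0,0,0]},{"gripper":60,"travel":[0,0,0],"twist":[0,0,0]}]'
python3 - <<'E'
from h import *
T,o=now();c=bot.calibration('wrist');im=bot.camera('wrist');cv2.imwrite('pics/w2.png',im[:,:,::-1]);np.save('w2.npy',c,allow_pickle=True)
print(o['q'].round(1))
a=cv2.imread('pics/w1.png');cv2.imwrite('pics/v12.png',cv2.resize(np.vstack([a,im[:,:,::-1]]),(480,600),interpolation=cv2.INTER_AREA))
E
```

```text
time: 3.15
ee_pos: [0.4517, 0.1976, 0.2987]
tcp_rot: [164.2, 4.9, 106.4]
wrist_force: [0.6, 0.2, -0.0]
opening: 0.0599
grasp_force: 0.0
[ 28.8 -15.6   0.8  91.8  -8.  100.7]
```

View pics/v12.png

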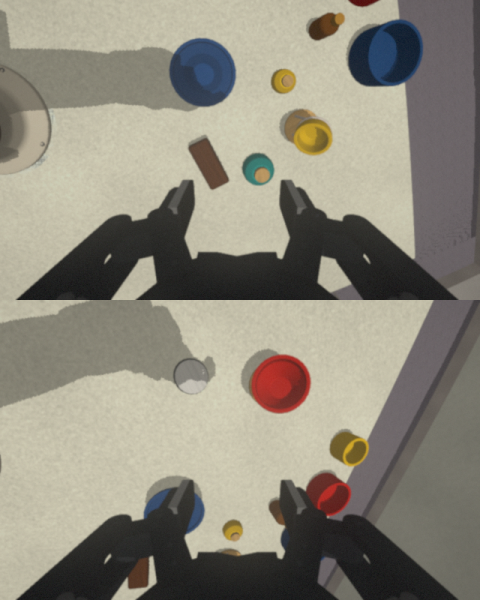

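```bash
cat > f.py <<'E'
from h import *
ct,cs=bot.calibration('top'),bot.calibration('scene')
L=lambda n:cv2.imread(f'pics/{n}.png')[:,:,::-1].copy()
W1,W2=[np.load(f'w{i}.npy',allow_pickle=True).item() for i in(1,2)]
V={'red':[(ct,L('top0'),(150,160,225,230)),(cs,L('scene0'),(365,120,420,165)),(W2,L('w2'),(310,50,430,160))],
'yellow':[(ct,L('top0'),(400,145,455,200)),(cs,L('scene0'),(245,235,290,272)),(W1,L('w1'),(380,150,450,212))],
'blue':[(ct,L('top0'),(300,215,375,290)),(cs,L('scene0'),(248,165,310,215)),(W1,L('w1'),(220,40,325,150))]}
if __name__=='__main__':
  out={}
  for col,v in V.items():
    g={'red':[.59,.26,.06],'yellow':[.65,-.22,.06],'blue':[.45,-.045,0]}[col]
    for nm,vs in(('all',v),('top+w',[v[0],v[2]])):
      for t,fr in((.593,(0,1,2,3,4)),(.593,(0,1,2,4))):
        if col=='blue': p,e=fit(col,vs,g+[0,0],(0,1,2))
        else: p,e=min((fit(col,vs,g+[t,az],fr) for az in(2.3,2.8,3.4)),key=lambda r:r[1].sum())
        print(col,nm,p[:3].round(4),np.degrees(p[3:]).round(1),e.round(2),'rim',(p[:3]+axis(p[3],p[4])*PROF[col][-1][1]/1000).round(4))
        if col=='blue':break
    im=v[2][1];
    for u in proj(v[2][0],pts(col,p))[-60:]: cv2.circle(im,tuple(int(q) for q in u.round()),0,(0,255,0),-1)
    x0,y0,x1,y1=v[2][2];out[col]=cv2.resize(im[y0:y1,x0:x1],(390,390),interpolation=0)
  cv2.imwrite('pics/fit1.png',np.hstack([out['red'],out['yellow']])[:,:,::-1])
E
python3 f.py
```

```text
red all [0.5945 0.2721 0.0564] [ 37.5 153.8] [0.75 1.56 1.05] rim [0.5661 0.2861 0.0977]
red all [0.5938 0.2738 0.0525] [ 34.  155.6] [0.53 1.84 0.97] rim [0.5674 0.2858 0.0957]
red top+w [0.5971 0.2744 0.0478] [ 36.1 155.6] [0.26 0.44] rim [0.5692 0.2871 0.0899]
red top+w [0.5961 0.2747 0.0464] [ 34.  154.9] [0.28 0.44] rim [0.5698 0.287  0.0895]
yellow all [ 0.6543 -0.2224  0.0533] [ 39.5 206.5] [0.47 1.21 0.75] rim [ 0.6236 -0.2377  0.095 ]
yellow all [ 0.6525 -0.2244  0.0494] [ 34.  204.8] [0.43 1.21 0.85] rim [ 0.6251 -0.2371  0.0941]
yellow top+w [ 0.6492 -0.2566  0.0385] [ 33.  127.7] [0.33 0.48] rim [ 0.6312 -0.2333  0.0837]
yellow top+w [ 0.6498 -0.2567  0.0393] [ 34.  128.7] [0.33 0.49] rim [ 0.6309 -0.2332  0.084 ]
blue all [ 0.453  -0.0457 -0.0023] [0. 0.] [ 0.47  1.37 41.53] rim [ 0.453  -0.0457  0.0437]
blue top+w [ 0.4345 -0.0859 -0.4565] [0. 0.] [10.75 13.37] rim [ 0.4345 -0.0859 -0.4105]
```

View pics/fit1.png

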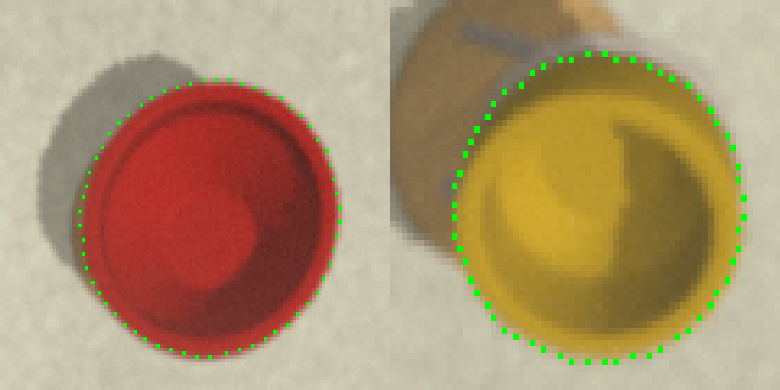

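The crops confirm both lids are the open-mouthed ones in stands: red centred near (373,112) in w2, and yellow near (417,180) in w1 with its dome showing on the upper side. Next is the pre-grasp over the red near rim, with a closer look there.

```bash
cat >> h.py <<'E'
def grasp(rim,tilt,az,r,yaz,back,side=-1,deep=.018):
    a=axis(np.radians(tilt),np.radians(az));T=pose([0,0,0],-a,[np.cos(np.radians(yaz)),np.sin(np.radians(yaz)),0])
    T[:3,3]=np.array(rim)+side*r*T[:3,1]+a*(back-deep);return T
E
python3 - <<'E'
from h import *
T,o=now()
for yaz in(10,25):step(T,grasp([.568,.2865,.093],34,155,.049,yaz,.08))
E
```

```text
n 6 travel [18.3  0.8 28.3] twist [-0.0287 -0.0506 -0.0005]
n 5 travel [19.2  3.7 33.4] twist [-0.0263 -0.0649 -0.0524]
```

```bash
python3 -m crank '[{"gripper":50,"travel":[18.3,0.8,28.3],"twist":[-0.0287,-0.0506,-0.0005]},{"gripper":50,"travel":[18.3,0.8,28.3],"twist":[-0.0287,-0.0506,-0.0005]},{"gripper":50,"travel":[18.3,0.8,28.3],"twist":[-0.0287,-0.0506,-0.0005]},{"gripper":50,"travel":[18.3,0.8,28.3],"twist":[-0.0287,-0.0506,-0.0005]},{"gripper":50,"travel":[18.3,0.8,28.3],"twist":[-0.0287,-0.0506,-0.0005]},{"gripper":50,"travel":[18.3,0.8,28.3],"twist":[-0.0287,-0.0506,-0.0005]},{"gripper":50,"travel":[0,0,0],"twist":[0,0,0]},{"gripper":50,"travel":[0,0,0],"twist":[0,0,0]}]'
python3 - <<'E'
from h import *
T,o=now();c=bot.calibration('wrist');im=bot.camera('wrist');cv2.imwrite('pics/w3.png',im[:,:,::-1]);np.save('w3.npy',c,allow_pickle=True)
print(o['q'].round(1))
p=[.568,.2865,.093]-axis(.593,np.radians(155))*.052
for u in proj(c,pts('red',[*p,.593,np.radians(155)]))[-60:]: cv2.circle(im,tuple(int(q) for q in u.round()),1,(0,255,0),-1)
cv2.imwrite('pics/w3o.png',im[:,:,::-1])
E
```

```text
time: 4.2
ee_pos: [0.495, 0.2861, 0.1246]
tcp_rot: [152.7, 21.1, 100.0]
wrist_force: [0.9, 0.0, 0.3]
opening: 0.0499
grasp_force: 0.0
[ 47.4  -7.7 -16.6  69.4 -32.2 118.8]
```

View pics/w3o.png

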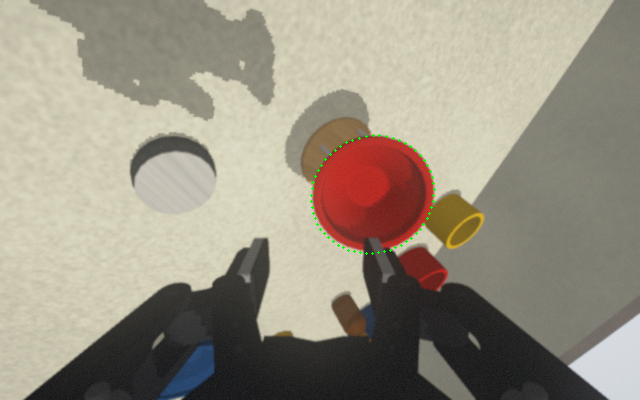

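Close view: the red lid is centred at (372,193) and the predicted rim is within about 3 px. I'll refine with this view plus w2.

Run:
```python
from f import *
W3=np.load('w3.npy',allow_pickle=True).item();im=L('w3');im[243:,402:]=0
v=V['red'];w=(W3,im,(295,120,450,262))
for nm,vs in(('w3w2',[w,v[2]]),('w3w2top',[w,v[2],v[0]]),('w3',[w])):
  for fr in((0,1,2,3,4),(0,1,2,4)):
    p,e=fit('red',vs,[.594,.274,.05,.593,2.7],fr);rim=p[:3]+axis(p[3],p[4])*.052
    print(nm,np.degrees(p[3:]).round(1),e.round(2),'rim',rim.round(4),'origin z',p[2].round(4))
T,o=now()
```

```text
w3w2 [ 35.3 163.7] [0.55 0.73] rim [0.57   0.2852 0.0904] origin z 0.0479
w3w2 [ 34.  163.4] [0.56 0.75] rim [0.5701 0.2852 0.0908] origin z 0.0476
w3w2top [ 35.2 162. ] [0.7  0.64 0.34] rim [0.5696 0.2857 0.0908] origin z 0.0482
w3w2top [ 34.  161.3] [0.69 0.67 0.35] rim [0.5698 0.2856 0.091 ] origin z 0.0479
w3 [ 37.5 161. ] [0.29] rim [0.5721 0.2844 0.0883] origin z 0.0471
w3 [ 34.  162.6] [0.37] rim [0.5715 0.2846 0.09  ] origin z 0.0469
```

Run:
```python
from h import *
T,o=now();g=lambda b:grasp([.5703,.2853,.0905],34,162,.049,12,b)
step(T,g(.05));step(g(.05),g(0))
```

```text
n 1 travel [-2.7 -1.9 37.2] twist [-0.0396  0.0522 -0.0094]
n 2 travel [ 0.  0. 25.] twist [ 0. -0.  0.]
```

```bash
python3 -m crank '[{"gripper":50,"travel":[-1.3,-1,18.6],"twist":[-0.02,0.026,-0.005]},{"gripper":50,"travel":[-1.3,-1,18.6],"twist":[-0.02,0.026,-0.005]},{"gripper":50,"travel":[0,0,15],"twist":[0,0,0]},{"gripper":50,"travel":[0,0,0],"twist":[0,0,0]},{"gripper":50,"travel":[0,0,0],"twist":[0,0,0]}]'
python3 - <<'E'
from h import *
T,o=now();step(T,grasp([.5703,.2853,.0905],34,162,.049,12,0),1)
im=bot.camera('wrist');cv2.imwrite('pics/w4.png',im[100:300,250:490,::-1])
E
```

```text
time: 4.88
ee_pos: [0.5206, 0.2733, 0.0811]
tcp_rot: [151.1, 18.7, 102.1]
wrist_force: [0.4, 0.7, 0.0]
opening: 0.05
grasp_force: 0.0
n 1 travel [-1.6  0.3 34.6] twist [0.     0.0008 0.0023]
```

View pics/w4.png

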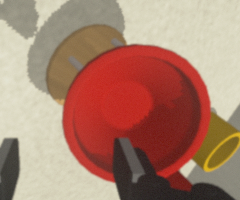

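The fingers straddle the near rim (left finger outside at crop (5,150), right one over the mouth at (125,150)). I'll advance and close.

```bash
python3 -m crank '[{"gripper":50,"travel":[-0.8,0.1,17.3],"twist":[0,0,0]},{"gripper":50,"travel":[-0.8,0.2,17.3],"twist":[0,0,0]},{"gripper":50,"travel":[0,0,0],"twist":[0,0,0]},{"gripper":30,"travel":[0,0,0],"twist":[0,0,0]},{"gripper":22,"travel":[0,0,0],"twist":[0,0,0]},{"gripper":16,"travel":[0,0,0],"twist":[0,0,0]},{"gripper":16,"travel":[0,0,0],"twist":[0,0,0]}]' 40
python3 -m crank '[{"gripper":12,"travel":[0,0,0],"twist":[0,0,0]},{"gripper":8,"travel":[0,0,0],"twist":[0,0,0]},{"gripper":4,"travel":[0,0,0],"twist":[0,0,0]},{"gripper":4,"travel":[0,0,0],"twist":[0,0,0]}]' 40
```

```text
time: 5.8
ee_pos: [0.5392, 0.2657, 0.0524]
tcp_rot: [151.1, 18.8, 102.1]
wrist_force: [0.5, -0.5, 0.0]
opening: 0.016
grasp_force: 0.0
time: 6.3
ee_pos: [0.5392, 0.2655, 0.0521]
tcp_rot: [151.1, 18.8, 102.1]
wrist_force: [0.2, 0.1, 0.1]
opening: 0.0037
grasp_force: 0.0
```

Run:
```python
from h import *
T,o=now();c=bot.calibration('wrist');im=bot.camera('wrist');cv2.imwrite('pics/w5.png',im[:,:,::-1]);np.save('w5.npy',c,allow_pickle=True)
a=axis(np.radians(34),np.radians(162));p=np.array([.5703,.2853,.0905])-a*.052
for u in proj(c,pts('red',[*p,np.radians(34),np.radians(162)]))[-60:]: cv2.circle(im,tuple(int(q) for q in u.round()),0,(0,255,0),-1)
u=proj(c,T[:3,3][None])[0];print(u);cv2.circle(im,tuple(int(q) for q in u.round()),2,(0,0,255),-1)
cv2.imwrite('pics/w5o.png',cv2.resize(im[60:300,150:470],None,fx=2,fy=2)[:,:,::-1])
```

```text
[316.24965435 226.20520143]
```

View pics/w5o.png

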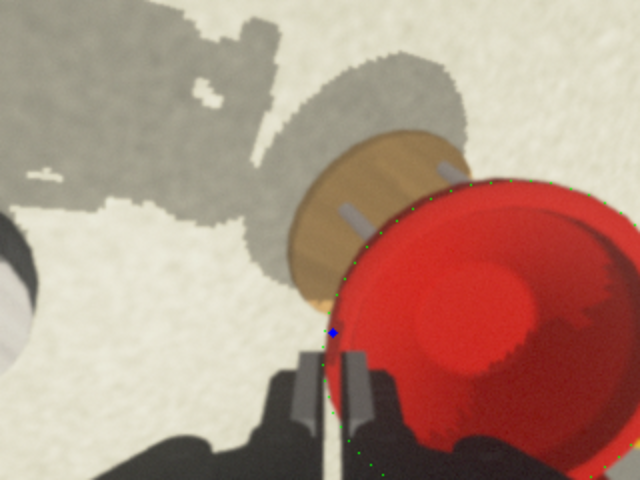

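The predicted rim matches the picture, but the fingers shut on air. The tips show at about row 236, where they should reach rows 210–226, and their gap scale (10 px for 3.7 mm) also puts them well behind the reported TCP. I'll reopen, shift 2 mm towards the wall and advance in small steps while watching force.

```bash
python3 -m crank '[{"gripper":30,"travel":[0,0,0],"twist":[0,0,0]},{"gripper":30,"travel":[0,2,0],"twist":[0,0,0]},{"gripper":30,"travel":[0,0,0],"twist":[0,0,0]},{"gripper":30,"travel":[0,0,5],"twist":[0,0,0]},{"gripper":30,"travel":[0,0,5],"twist":[0,0,0]},{"gripper":30,"travel":[0,0,5],"twist":[0,0,0]},{"gripper":30,"travel":[0,0,0],"twist":[0,0,0]}]' 40
python3 - <<'E'
from h import *
T,o=now();c=bot.calibration('wrist');im=bot.camera('wrist');cv2.imwrite('pics/w6.png',im[:,:,::-1])
g=cv2.cvtColor(im,cv2.COLOR_RGB2HSV)
for r in (232,238,244,250,256,262):
    print(r,''.join('R' if (h<9 or h>170) and s>140 else ('#' if v<75 else ('g' if s<45 and v<150 else '.')) for h,s,v in g[r,260:380].astype(int)))
E
```

```text
time: 7.22
ee_pos: [0.5487, 0.2632, 0.0399]
tcp_rot: [151.2, 18.8, 102.1]
wrist_force: [0.6, -0.3, 0.2]
opening: 0.0297
grasp_force: 0.0
232 ....................................................RRRRRRRRRRRRRRRRRRRRRRRRRRRRRRRRRRRRRRRRRRRRRRRRRRRRRRRRRRRRRRRRRRRR
238 ..............ggggggggggg#.g.......................RRRRRRRRRRRRRRRRRRRRRRRRRRRRRRRRRRR###gggggggg..RRRRRRRRRRRRRRRRRRRRR
244 ............ggggggggggg####g.......................RRRRRRRRRRRRRRRRRRRRRRRRRRRRRRRRRR.####ggggggggg..RRRRRRRRRRRRRRRRRRR
250 gg#######gggggggggggg######g......................RRRRRRRRRRRRRRRRRRRRRRRRRRRRRRRRRRR#######ggggggggggg#########.RRRRRRR
256 ######gggggggggggggg#######gg.....................RRRRRRRRRRRRRRRRRRRRRRRRRRRRRRRRRRR########gggggggggggg##########RRRRR
262 #####ggggggggggggg#########gg......................RRRRRRRRRRRRRRRRRRRRRRRRRRRRRRRRRR##########gggggggggggg###########RR
```

```bash
python3 -m crank '[{"gripper":30,"travel":[0,0.5,6],"twist":[0,0,0]},{"gripper":30,"travel":[0,0.5,6],"twist":[0,0,0]},{"gripper":30,"travel":[0,0,0],"twist":[0,0,0]}]' 40
python3 -m crank '[{"gripper":30,"travel":[0,0,5],"twist":[0,0,0]},{"gripper":30,"travel":[0,0,0],"twist":[0,0,0]},{"gripper":20,"travel":[0,0,0],"twist":[0,0,0]},{"gripper":15,"travel":[0,0,0],"twist":[0,0,0]},{"gripper":12,"travel":[0,0,0],"twist":[0,0,0]}]' 40
python3 -m crank '[{"gripper":9,"travel":[0,0,0],"twist":[0,0,0]},{"gripper":6,"travel":[0,0,0],"twist":[0,0,0]},{"gripper":4,"travel":[0,0,0],"twist":[0,0,0]},{"gripper":4,"travel":[0,0,0],"twist":[0,0,0]}]' 40
python3 - <<'E'
from h import *
im=bot.camera('wrist');cv2.imwrite('pics/w7.png',cv2.resize(im[60:300,150:470],None,fx=2,fy=2)[:,:,::-1])
E
```

```text
time: 7.65
ee_pos: [0.5559, 0.2615, 0.0304]
tcp_rot: [151.2, 18.8, 102.1]
wrist_force: [-0.8, 0.2, 0.3]
opening: 0.0298
grasp_force: 0.0
time: 8.28
ee_pos: [0.5596, 0.2614, 0.0292]
tcp_rot: [150.9, 18.8, 102.0]
wrist_force: [-5.5, -2.9, 10.6]
opening: 0.0124
grasp_force: 27.7
time: 8.78
ee_pos: [0.5594, 0.2613, 0.0293]
tcp_rot: [150.9, 18.8, 102.1]
wrist_force: [-9.5, -3.1, 13.0]
opening: 0.0116
grasp_force: 39.9
```

View pics/w7.png

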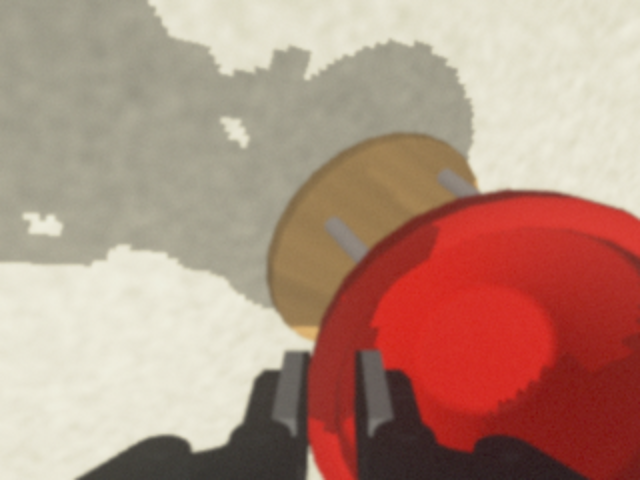

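The pads now hold the wall: opening 11.6 mm, 40 N, pads visibly either side of the rim at (310–357, 380) in the crop. There is a 16 N axial push, so I'll lift along the lid axis to relieve it.

```bash
python3 -m crank '[{"gripper":4,"travel":[0,0,-3],"twist":[0,0,0]},{"gripper":4,"travel":[0,0,-5],"twist":[0,0,0]},{"gripper":4,"travel":[0,0,-8],"twist":[0,0,0]},{"gripper":4,"travel":[0,0,0],"twist":[0,0,0]}]' 60
python3 -m crank '[{"gripper":4,"travel":[0,0,-15],"twist":[0,0,0]},{"gripper":4,"travel":[0,0,-20],"twist":[0,0,0]},{"gripper":4,"travel":[0,0,-20],"twist":[0,0,0]},{"gripper":4,"travel":[0,0,-20],"twist":[0,0,0]},{"gripper":4,"travel":[0,0,0],"twist":[0,0,0]},{"gripper":4,"travel":[0,0,0],"twist":[0,0,0]}]' 60
python3 - <<'E'
from f import *
T,o=now();c=bot.calibration('wrist');im=bot.camera('wrist');cv2.imwrite('pics/w8.png',im[:,:,::-1]);np.save('w8.npy',c,allow_pickle=True)
i2=bot.camera('scene');cv2.imwrite('pics/s8.png',i2[:,:,::-1]);i3=bot.camera('top');cv2.imwrite('pics/t8.png',i3[:,:,::-1]);np.save('T8.npy',T)
print(o['time'],o['q'].round(1))
m=mask(im,'red',(250,60,470,300));y,x=np.nonzero(m);print(x.min(),x.max(),y.min(),y.max())
E
```

```text
time: 9.32
ee_pos: [0.5498, 0.264, 0.0403]
tcp_rot: [151.1, 18.7, 102.2]
wrist_force: [-0.4, 0.1, -1.5]
opening: 0.0075
grasp_force: 59.3
time: 10.07
ee_pos: [0.5102, 0.2767, 0.1018]
tcp_rot: [151.1, 18.8, 102.2]
wrist_force: [-0.5, -0.5, -1.7]
opening: 0.0076
grasp_force: 59.3
10.075 [ 44.4 -11.4 -22.8  61.4 -29.7 112.7]
308 469 151 299
```

Held (weight 1.7 N). Next I measure the lid's pose in the tool frame numerically from the wrist and scene pictures.

```bash
cat > g.py <<'E'
from h import *
# lid in tool frame: centre of rim (mm) c, tilts (deg) about tool x,y of lid axis from -z
def lidpts(col,v,T):
    a=Ro.from_euler('xy',v[3:5],degrees=True).apply([0,0,-1]);R=T[:3,:3]
    x=np.cross([0,1,0],a);x/=np.linalg.norm(x);y=np.cross(a,x);th=np.linspace(0,2*np.pi,90,endpoint=False)
    h=PROF[col][-1][1]
    P=np.vstack([np.array(v[:3])+r*(np.outer(np.cos(th),x)+np.outer(np.sin(th),y))+(z-h)*a for r,z in PROF[col]])
    return (P/1000)@R.T+T[:3,3]
def edges(m,rows,cols):
    P=[]
    for r in rows:
        q=np.nonzero(m[r])[0]
        if len(q): P.append((q.min()-.5,r))
    for c in cols:
        q=np.nonzero(m[:,c])[0]
        if len(q): P.append((c,q.min()-.5))
    return np.array(P,float)
def fitheld(col,data,v0,prior):
    def f(v):
        out=[]
        for c,T,P in data:
            H=cv2.convexHull(proj(c,lidpts(col,v,T)).astype(np.float32))
            out+=[cv2.pointPolygonTest(H,(float(a),float(b)),True)/np.sqrt(len(P)/30) for a,b in P]
        return np.r_[out,(v-v0)/prior]
    r=least_squares(f,v0,loss='soft_l1',diff_step=1e-3,x_scale=[1,1,1,1,1]);return r.x,np.abs(f(r.x)[:-5]).mean()
E
python3 - <<'E'
from g import *
T=np.load('T8.npy');c=np.load('w8.npy',allow_pickle=True).item();im=cv2.imread('pics/w8.png')[:,:,::-1].copy();s=cv2.imread('pics/s8.png')[:,:,::-1].copy();t=cv2.imread('pics/t8.png')[:,:,::-1].copy()
m=mask(im,'red',(290,120,520,300))
print('left',[(r,int(np.nonzero(m[r])[0].min()),int(np.nonzero(m[r])[0].max())) for r in range(145,300,15) if m[r].any()])
print('top',[(q,int(np.nonzero(m[:,q])[0].min())) for q in range(310,520,15) if m[:,q].any()])
v0=np.array([0,48,-35,0,0.])
for n,I in(('scene',s),('top',t)):
    u=proj(bot.calibration(n),lidpts('red',v0,T));x0,y0=u.min(0).astype(int)-12;x1,y1=u.max(0).astype(int)+12
    k=mask(I,'red',(x0,y0,x1,y1));y,x=np.nonzero(k);print(n,'pred',u.min(0).round(),u.max(0).round(),'seen',x.min(),y.min(),x.max(),y.max(),len(x))
E
```

```text
left [(160, 366, 456), (175, 342, 476), (190, 327, 488), (205, 319, 494), (220, 313, 497), (235, 309, 498), (250, 308, 495), (265, 308, 490), (280, 311, 483), (295, 317, 473)]
top [(310, 228), (325, 193), (340, 177), (355, 165), (370, 158), (385, 154), (400, 151), (415, 151), (430, 152), (445, 156), (460, 162), (475, 174), (490, 194)]
scene pred [368. 104.] [407. 130.] seen 368 104 405 122 497
top pred [134. 182.] [190. 234.] seen 135 185 185 237 1868
```

```bash
cat >> g.py <<'E'
def full(m):
    P=corners(m);return cv2.convexHull(P.astype(np.float32))[:,0].astype(float)
def dens(H,n=60):
    H=np.vstack([H,H[:1]]);L=np.r_[0,np.cumsum(np.linalg.norm(np.diff(H,axis=0),axis=1))];s=np.linspace(0,L[-1],n)
    return np.c_[np.interp(s,L,H[:,0]),np.interp(s,L,H[:,1])]
E
python3 - <<'E'
from g import *
T=np.load('T8.npy');c=np.load('w8.npy',allow_pickle=True).item();R=lambda n:cv2.imread(f'pics/{n}.png')[:,:,::-1].copy()
D=[(c,T,dens(full(mask(R('w8'),'red',(290,120,520,300)))))]
P=D[0][2];D[0]=(c,T,P[P[:,1]<297])
k=mask(R('t8'),'red',(122,170,202,246));Dt=(bot.calibration('top'),T,dens(full(k)))
k=mask(R('s8'),'red',(356,92,419,142));P=dens(full(k));Ds=(bot.calibration('scene'),T,P[P[:,1]<119])
v0=np.array([0,48,-35,0,0.]);pr=np.array([5,5,10,10,10.])
for nm,d in(('w',D),('w+top',D+[Dt]),('w+s',D+[Ds]),('all',D+[Dt,Ds])):
    v,e=fitheld('red',d,v0,pr);print(nm,v.round(1),round(e,2))
E
```

```text
w [  0.   48.1 -32.1   0.    0. ] 1.14
w+top [  0.   46.9 -35.7   0.   -0. ] 1.48
w+s [  0.   46.9 -36.3   0.    0. ] 2.12
all [ -0.   46.4 -36.9  -0.    6.1] 1.57
```

```bash
sed -i 's/r=least_squares(f,v0,loss=.soft_l1.,diff_step=1e-3,x_scale=\[1,1,1,1,1\]);return r.x,np.abs(f(r.x)\[:-5\]).mean()/r=least_squares(lambda u:f(u-100),v0+100,loss="soft_l1",diff_step=2e-3);x=r.x-100;return x,np.abs(f(x)[:-5]).mean()/' g.py
cat > k8.py <<'E'
from g import *
T=np.load('T8.npy');c=np.load('w8.npy',allow_pickle=True).item();R=lambda n:cv2.imread(f'pics/{n}.png')[:,:,::-1].copy()
D=[(c,T,dens(full(mask(R('w8'),'red',(290,120,520,300)))))]
P=D[0][2];D[0]=(c,T,P[P[:,1]<297])
k=mask(R('t8'),'red',(122,170,202,246));Dt=(bot.calibration('top'),T,dens(full(k)))
k=mask(R('s8'),'red',(356,92,419,142));P=dens(full(k));Ds=(bot.calibration('scene'),T,P[P[:,1]<119])
v0=np.array([0,48,-35,0,0.]);pr=np.array([5,5,10,10,10.])
for nm,d in(('w',D),('w+top',D+[Dt]),('w+s',D+[Ds]),('all',D+[Dt,Ds])):
    v,e=fitheld('red',d,v0,pr);print(nm,v.round(1),round(e,2))
E
python3 k8.py
```

```text
w [  1.8  48.4 -40.6   9.8  -2.1] 0.32
w+top [  2.1  48.4 -41.5  10.5  -3.4] 0.56
w+s [  2.2  48.2 -43.6  12.3  -2.2] 0.49
all [  2.2  48.3 -43.3  12.   -3.1] 0.61
```

```bash
cat >> g.py <<'E'
def place(v,target,yaz):  # tool pose with lid axis vertical, rim centre at target (m)
    a=Ro.from_euler('xy',v[3:5],degrees=True).apply([0,0,-1]);A=pose([0,0,0],a,[0,1,0])[:3,:3]
    y=np.radians(yaz);W=np.c_[np.cross([np.cos(y),np.sin(y),0],[0,0,1]),[np.cos(y),np.sin(y),0],[0,0,1]]
    T=np.eye(4);T[:3,:3]=W@A.T;T[:3,3]=np.array(target)-T[:3,:3]@(np.array(v[:3])/1000);return T
E
cat >> k8.py <<'E'
print('top+s',*fitheld('red',[Dt,Ds],v0,pr))
v=np.array([2,48.3,-42,11,-2.7]);T,o=now()
U=T.copy();U[2,3]+=.04
step(T,U);step(U,place(v,[.4535,-.0456,.16],5))
print(place(v,[.4535,-.0456,.16],5).round(3))
E
python3 k8.py
```

```text
w [  1.8  48.4 -40.6   9.8  -2.1] 0.32
w+top [  2.1  48.4 -41.5  10.5  -3.4] 0.56
w+s [  2.2  48.2 -43.6  12.3  -2.2] 0.49
all [  2.2  48.3 -43.3  12.   -3.1] 0.61
top+s [ -1.7566173   49.58169741 -48.95645218   5.68741142  -9.33419971] 0.42395012364965906
n 1 travel [-12.9  18.3 -33.2] twist [ 0. -0.  0.]
n 9 travel [-32.9 -18.8   2.4] twist [0.0359 0.0349 0.0263]
[[-0.096  0.978  0.186  0.414]
 [ 0.994  0.086  0.064 -0.049]
 [ 0.046  0.191 -0.981  0.11 ]
 [ 0.     0.     0.     1.   ]]
```

```bash
python3 -m crank '[{"gripper":4,"travel":[-6.5,9.2,-16.6],"twist":[0,0,0]},{"gripper":4,"travel":[-6.4,9.1,-16.6],"twist":[0,0,0]},{"gripper":4,"travel":[-32.9,-18.8,2.4],"twist":[0.0359,0.0349,0.0263]},{"gripper":4,"travel":[-32.9,-18.8,2.4],"twist":[0.0359,0.0349,0.0263]},{"gripper":4,"travel":[-32.9,-18.8,2.4],"twist":[0.0359,0.0349,0.0263]},{"gripper":4,"travel":[-32.9,-18.8,2.4],"twist":[0.0359,0.0349,0.0263]},{"gripper":4,"travel":[-32.9,-18.8,2.4],"twist":[0.0359,0.0349,0.0263]},{"gripper":4,"travel":[-32.9,-18.8,2.4],"twist":[0.0359,0.0349,0.0263]},{"gripper":4,"travel":[-32.9,-18.8,2.4],"twist":[0.0359,0.0349,0.0263]},{"gripper":4,"travel":[-32.9,-18.8,2.4],"twist":[0.0359,0.0349,0.0263]},{"gripper":4,"travel":[-32.9,-18.8,2.4],"twist":[0.0359,0.0349,0.0263]},{"gripper":4,"travel":[0,0,0],"twist":[0,0,0]}]' 60
python3 -m crank '[{"gripper":4,"travel":[0,0,0],"twist":[0,0,0]}]' 60
cat > k9.py <<'E'
from g import *
import sys
col,tag=sys.argv[1:3]
T,o=now();np.save(f'T{tag}.npy',T);C={'w':bot.calibration('wrist')};cams={'w':'wrist','t':'top','s':'scene'}
I={k:bot.camera(n) for k,n in cams.items()};C.update(t=bot.calibration('top'),s=bot.calibration('scene'));np.save(f'C{tag}.npy',C)
for k in I: cv2.imwrite(f'pics/{k}{tag}.png',I[k][:,:,::-1])
v=np.array(eval(sys.argv[3]),float)
for k in I:
    u=proj(C[k],lidpts(col,v,T));x0,y0=u.min(0).astype(int)-10;x1,y1=u.max(0).astype(int)+10
    m=mask(I[k],col,(max(x0,0),max(y0,0),x1,y1));y,x=np.nonzero(m);print(k,'pred',u.min(0).round(),u.max(0).round(),'seen',(x.min(),y.min(),x.max(),y.max()) if len(x) else None)
    H=full(m)
    print('  hull',[tuple(int(q) for q in p) for p in dens(H,16)])
print(o['q'].round(1))
E
python3 k9.py red 9 '[2,48.3,-42,11,-2.7]'
```

```text
time: 11.72
ee_pos: [0.4139, -0.0512, 0.1086]
tcp_rot: [169.1, -2.7, 95.2]
wrist_force: [-0.4, 1.0, -2.6]
opening: 0.0074
grasp_force: 59.2
time: 11.85
ee_pos: [0.4148, -0.0487, 0.1094]
tcp_rot: [168.9, -2.7, 95.5]
wrist_force: [0.7, 0.1, -1.5]
opening: 0.0079
grasp_force: 59.2
w pred [305. 149.] [498. 341.] seen (np.int64(308), np.int64(151), np.int64(496), np.int64(332))
  hull [(496, 241), (483, 278), (459, 309), (425, 329), (387, 325), (349, 314), (316, 296), (307, 259), (310, 219), (329, 185), (360, 161), (397, 150), (436, 152), (471, 169), (493, 202), (496, 241)]
t pred [310. 225.] [366. 281.] seen (np.int64(311), np.int64(226), np.int64(365), np.int64(280))
  hull [(365, 258), (360, 269), (351, 275), (340, 279), (329, 279), (319, 274), (312, 264), (310, 252), (312, 241), (319, 231), (329, 226), (340, 225), (352, 228), (360, 236), (365, 246), (365, 258)]
s pred [253. 138.] [296. 172.] seen (np.int64(254), np.int64(138), np.int64(295), np.int64(168))
  hull [(295, 155), (290, 161), (284, 166), (276, 168), (269, 168), (261, 165), (255, 160), (253, 153), (255, 145), (261, 141), (268, 137), (276, 137), (284, 137), (291, 140), (295, 147), (295, 155)]
[-11.  -25.7 -26.7  79.1   5.7  74.2]
```

```bash
cat > k10.py <<'E'
from g import *
import sys
def held(col,tag,v0,wy,sy,pr=(5,5,10,10,10.),verbose=1):
    T=np.load(f'T{tag}.npy');C=np.load(f'C{tag}.npy',allow_pickle=True).item();v0=np.array(v0,float);D={}
    for k in 'wts':
        I=cv2.imread(f'pics/{k}{tag}.png')[:,:,::-1].copy();u=proj(C[k],lidpts(col,v0,T));x0,y0=np.maximum(u.min(0).astype(int)-10,0);x1,y1=u.max(0).astype(int)+10
        P=dens(full(mask(I,col,(x0,y0,x1,y1))));
        if k=='w':P=P[P[:,1]<wy]
        if k=='s':P=P[P[:,1]<sy]
        D[k]=(C[k],T,P)
    out={}
    for ks in('w','wt','ws','ts','wts'):
        out[ks],e=fitheld(col,[D[k] for k in ks],v0,np.array(pr));v=out[ks]
        a=T[:3,:3]@Ro.from_euler('xy',v[3:5],degrees=True).apply([0,0,-1]);c=T[:3,3]+T[:3,:3]@v[:3]/1e3
        print(ks,v.round(1),round(e,2),'tiltworld',np.degrees(np.arccos(a[2])).round(1),'rim',c.round(4))
    return out
E
python3 - <<'E'
from k10 import *
held('red','9',[2,48.3,-42,11,-2.7],290,160)
from f import V
for vs in (V['blue'][:1],V['blue'][:2],V['blue'][1:2]):
  print(fit('blue',vs,[.4535,-.0456,0,0,0],(0,1)))
E
```

```text
w [  1.4  48.7 -40.1  10.4  -2.2] 0.29 tiltworld 0.8 rim [ 0.4547 -0.0458  0.1582]
wt [  1.6  48.6 -40.6  10.8  -2.4] 0.34 tiltworld 0.4 rim [ 0.4546 -0.0456  0.1586]
ws [  1.7  48.4 -42.6  12.3  -1.9] 0.41 tiltworld 1.5 rim [ 0.454  -0.0456  0.1605]
ts [  2.6  48.9 -46.2   7.   -2.4] 0.27 tiltworld 4.1 rim [ 0.4537 -0.0449  0.1642]
wts [  1.8  48.5 -42.5  12.4  -2.1] 0.39 tiltworld 1.5 rim [ 0.4541 -0.0455  0.1605]
(array([ 0.45391032, -0.04591931,  0.        ,  0.        ,  0.        ]), array([0.50324962]))
(array([ 0.45324779, -0.04535427,  0.        ,  0.        ,  0.        ]), array([0.53348921, 1.12134709]))
(array([ 0.44997089, -0.04287569,  0.        ,  0.        ,  0.        ]), array([1.08290931]))
```

```bash
python3 -m crank '[{"gripper":4,"travel":[-0.9,-3.8,19.6],"twist":[0,0,0]},{"gripper":4,"travel":[-0.9,-3.8,19.6],"twist":[0,0,0]},{"gripper":4,"travel":[-0.9,-3.8,19.6],"twist":[0,0,0]},{"gripper":4,"travel":[-0.7,-2.9,14.7],"twist":[0,0,0]},{"gripper":4,"travel":[0,0,0],"twist":[0,0,0]},{"gripper":4,"travel":[-0.2,-0.8,3.9],"twist":[0,0,0]},{"gripper":4,"travel":[-0.1,-0.4,2],"twist":[0,0,0]},{"gripper":4,"travel":[0,0,0],"twist":[0,0,0]}]' 60
python3 k9.py red 10 '[1.7,48.5,-41,11,-2.2]' | grep -v hull
python3 - <<'E'
from k10 import *
held('red','10',[1.7,48.5,-41,11,-2.2],290,500)
E
```

```text
time: 13.0
ee_pos: [0.4148, -0.0483, 0.0289]
tcp_rot: [168.9, -2.7, 95.5]
wrist_force: [0.2, -0.4, -1.4]
opening: 0.0078
grasp_force: 59.3
w pred [306. 149.] [497. 339.] seen (np.int64(308), np.int64(150), np.int64(497), np.int64(332))
t pred [311. 226.] [361. 277.] seen (np.int64(312), np.int64(227), np.int64(361), np.int64(276))
s pred [257. 162.] [298. 195.] seen (np.int64(257), np.int64(162), np.int64(296), np.int64(192))
[-11.  -25.4 -35.4  70.1   5.7  74.2]
w [  1.7  48.7 -40.8  10.9  -2.6] 0.36 tiltworld 0.3 rim [ 0.4546 -0.0452  0.0784]
wt [  1.7  48.6 -41.3  11.2  -2.7] 0.31 tiltworld 0.2 rim [ 0.4545 -0.0451  0.0788]
ws [  2.4  48.5 -44.3  13.6  -4. ] 0.53 tiltworld 2.7 rim [ 0.4537 -0.0447  0.0818]
ts [  2.1  49.4 -49.4   5.2  -4.7] 0.24 tiltworld 6.2 rim [ 0.4537 -0.0452  0.0869]
wts [  2.3  48.5 -44.   13.4  -3.8] 0.43 tiltworld 2.5 rim [ 0.4538 -0.0448  0.0815]
```

```bash
python3 -m crank '[{"gripper":4,"travel":[-0.1,-0.4,2],"twist":[0,0,0]},{"gripper":4,"travel":[-0.1,-0.4,2],"twist":[0,0,0]},{"gripper":4,"travel":[0,0,0],"twist":[0,0,0]}]' 60 | egrep 'ee|force'
python3 -m crank '[{"gripper":4,"travel":[-0.1,-0.3,1.5],"twist":[0,0,0]},{"gripper":4,"travel":[-0.1,-0.2,1],"twist":[0,0,0]},{"gripper":4,"travel":[0,0,0],"twist":[0,0,0]}]' 60| egrep 'ee|force'
```

```text
ee_pos: [0.4145, -0.0483, 0.0243]
wrist_force: [0.7, 1.0, -2.3]
grasp_force: 59.3
ee_pos: [0.4146, -0.0484, 0.022]
wrist_force: [-0.4, 0.3, -1.6]
grasp_force: 59.2
```

```bash
python3 -m crank '[{"gripper":4,"travel":[-0.1,-0.2,1],"twist":[0,0,0]},{"gripper":4,"travel":[0,0,0],"twist":[0,0,0]}]' 60| egrep 'ee|force'
```

```text
ee_pos: [0.4147, -0.0484, 0.021]
wrist_force: [0.4, -0.9, -1.9]
grasp_force: 59.2
```

```bash
python3 -m crank '[{"gripper":4,"travel":[0,-0.2,1],"twist":[0,0,0]},{"gripper":4,"travel":[-0.1,-0.2,1],"twist":[0,0,0]},{"gripper":4,"travel":[0,0,0],"twist":[0,0,0]}]' 60| egrep 'ee|force'
```

```text
ee_pos: [0.4146, -0.0484, 0.0189]
wrist_force: [0.5, -0.7, -1.8]
grasp_force: 59.2
```

```bash
python3 -m crank '[{"gripper":4,"travel":[0,-0.2,1],"twist":[0,0,0]},{"gripper":4,"travel":[0,0,0],"twist":[0,0,0]}]' 60| egrep 'ee|force'
```

```text
ee_pos: [0.4147, -0.0484, 0.0183]
wrist_force: [-4.3, 0.4, 4.0]
grasp_force: 60.4
```

```bash
python3 -m crank '[{"gripper":4,"travel":[-0.1,-0.2,1],"twist":[0,0,0]},{"gripper":4,"travel":[0,0,0],"twist":[0,0,0]}]' 60| egrep 'ee|force'
```

```text
ee_pos: [0.4146, -0.0486, 0.018]
wrist_force: [-9.8, -1.0, 12.4]
grasp_force: 62.5
```

Contact is at the expected nested height. I'll ease back 1 mm and release slowly.

```bash
python3 -m crank '[{"gripper":4,"travel":[0.1,0.2,-1],"twist":[0,0,0]},{"gripper":4,"travel":[0,0,0],"twist":[0,0,0]}]' 20| egrep 'ee|force'
python3 -m crank '[{"gripper":7,"travel":[0,0,0],"twist":[0,0,0]},{"gripper":9,"travel":[0,0,0],"twist":[0,0,0]},{"gripper":11,"travel":[0,0,0],"twist":[0,0,0]},{"gripper":14,"travel":[0,0,0],"twist":[0,0,0]},{"gripper":20,"travel":[0,0,0],"twist":[0,0,0]},{"gripper":26,"travel":[0,0,0],"twist":[0,0,0]},{"gripper":26,"travel":[0,0,0],"twist":[0,0,0]}]' 20| egrep 'ee|force|open'
python3 k9.py red 11 '[1.7,48.5,-41,11,-2.2]'
```

```text
ee_pos: [0.4148, -0.0484, 0.0182]
wrist_force: [-4.2, -0.5, 4.3]
grasp_force: 60.8
ee_pos: [0.4146, -0.0484, 0.0179]
wrist_force: [0.6, 0.3, -0.2]
opening: 0.0259
grasp_force: 0.0
w pred [306. 150.] [497. 339.] seen (np.int64(309), np.int64(148), np.int64(498), np.int64(327))
  hull [(498, 232), (488, 270), (465, 302), (427, 310), (388, 319), (350, 327), (321, 300), (309, 263), (311, 224), (327, 189), (356, 162), (393, 148), (432, 147), (468, 162), (492, 193), (498, 232)]
t pred [311. 226.] [361. 276.] seen (np.int64(311), np.int64(227), np.int64(360), np.int64(275))
  hull [(360, 254), (356, 264), (349, 271), (339, 273), (328, 275), (319, 270), (313, 262), (310, 252), (311, 242), (317, 233), (326, 227), (336, 226), (346, 228), (354, 234), (359, 244), (360, 254)]
s pred [257. 165.] [298. 198.] seen (np.int64(258), np.int64(165), np.int64(297), np.int64(195))
  hull [(297, 182), (293, 189), (287, 192), (279, 195), (272, 194), (265, 192), (259, 187), (257, 180), (258, 172), (264, 168), (271, 164), (279, 164), (286, 165), (293, 168), (297, 174), (297, 182)]
[-11.  -25.2 -36.5  68.9   5.7  74.2]
```

Released, with the red lid resting at nested height. I'll retreat upward and check concentricity and the yellow surroundings.

```bash
python3 -m crank '[{"gripper":30,"travel":[0.9,3.8,-19.6],"twist":[0,0,0]},{"gripper":40,"travel":[1.8,7.6,-39.2],"twist":[0,0,0]},{"gripper":50,"travel":[1.8,7.6,-39.2],"twist":[0,0,0]},{"gripper":50,"travel":[1.8,7.6,-39.2],"twist":[0,0,0]},{"gripper":50,"travel":[0,0,0],"twist":[0,0,0]}]' | egrep 'time|ee|force'
python3 - <<'E'
from f import *
t=bot.camera('top');s=bot.camera('scene');cv2.imwrite('pics/t12.png',t[:,:,::-1]);cv2.imwrite('pics/s12.png',s[:,:,::-1])
for vs,n in(([(ct,t,(300,215,375,290))],'t'),([(ct,t,(300,215,375,290)),(cs,s,(250,158,305,205))],'ts')):
    print('red',n,*[q.round(4) for q in fit('red',vs,[.454,-.0455,.018,0,0],(0,1) if n=='t' else (0,1,2))])
print('redtilt',*[q.round(3) for q in fit('red',vs,[.454,-.0455,.018,.02,.5],(0,1,2,3,4))])
print('blue',*[q.round(4) for q in fit('blue',[(ct,t,(300,215,375,290))],[.454,-.0455,.0,0,0],(0,1))])
for nm,px,z in(('turq',(444,228),.045),('decoy',(364,178),.04),('perfume',(328,131),.08),('brush',(422,275),.03)):
    o,d=ray(ct,px);print(nm,(o+d*(z-o[2])/d[2]).round(3))
T,o=now();print(o['q'].round(1))
for az,ya in((205,-10),(205,25)):
    G=grasp([.625,-.237,.094],34,az,.035,ya,.10,deep=.049);print(G.round(3)[:3]);step(T,G)
E
```

```text
time: 16.92
ee_pos: [0.4159, -0.049, 0.161]
wrist_force: [-0.2, -0.9, -0.3]
grasp_force: 0.0
red t [ 0.4556 -0.0436  0.018   0.      0.    ] [0.4998]
red ts [ 0.4551 -0.0439  0.0222  0.      0.    ] [0.4888 0.6129]
redtilt [ 0.458 -0.048  0.024 -0.092 -0.99 ] [0.473 0.312]
blue [ 0.4541 -0.0457  0.      0.      0.    ] [0.7758]
turq [ 0.507 -0.286  0.045]
decoy [ 0.618 -0.109  0.04 ]
perfume [ 0.715 -0.025  0.08 ]
brush [ 0.403 -0.239  0.03 ]
[-11.1 -25.1 -21.   84.3   5.7  74.1]
[[ 0.162  0.847  0.507  0.57 ]
 [ 0.918 -0.317  0.236 -0.238]
 [ 0.361  0.427 -0.829  0.121]]
n 7 travel [-27.   21.7   7.6] twist [-0.0478  0.0308  0.0512]
[[-0.423  0.751  0.507  0.573]
 [ 0.906  0.35   0.236 -0.261]
 [-0.     0.559 -0.829  0.117]]
n 7 travel [-35.4  12.2   9.5] twist [-0.0554  0.0125 -0.0477]
```

```bash
python3 -m crank '[{"gripper":50,"travel":[-27,21.7,7.6],"twist":[-0.0478,0.0308,0.0512]},{"gripper":50,"travel":[-27,21.7,7.6],"twist":[-0.0478,0.0308,0.0512]},{"gripper":50,"travel":[-27,21.7,7.6],"twist":[-0.0478,0.0308,0.0512]},{"gripper":50,"travel":[-27,21.7,7.6],"twist":[-0.0478,0.0308,0.0512]},{"gripper":50,"travel":[-27,21.7,7.6],"twist":[-0.0478,0.0308,0.0512]},{"gripper":50,"travel":[-27,21.7,7.6],"twist":[-0.0478,0.0308,0.0512]},{"gripper":50,"travel":[-27,21.7,7.6],"twist":[-0.0478,0.0308,0.0512]},{"gripper":50,"travel":[0,0,0],"twist":[0,0,0]},{"gripper":50,"travel":[0,0,0],"twist":[0,0,0]}]' | egrep 'time|ee|force|rot'
python3 - <<'E'
from f import *
T,o=now();c=bot.calibration('wrist');im=bot.camera('wrist');cv2.imwrite('pics/w13.png',im[:,:,::-1]);np.save('w13.npy',c,allow_pickle=True);print(o['q'].round(1))
p0=np.array([.625,-.237,.094])-axis(.593,np.radians(205))*.054
u=proj(c,pts('yellow',[*p0,.593,np.radians(205)]));x0,y0=u.min(0).astype(int)-15;x1,y1=u.max(0).astype(int)+15;print(u.min(0),u.max(0))
m=mask(im,'yellow',(x0,y0,x1,y1));y,x=np.nonzero(m);print(x.min(),y.min(),x.max(),y.max())
w=(c,im,(x0,y0,x1,y1));v=V['yellow']
for nm,vs in(('w',[w]),('w,w1',[w,v[2]]),('w,w1,top',[w,v[2],v[0]]),('w,top,s',[w,v[0],v[1]]),('all',[w]+v)):
    for az in(2.9,3.6):
        p,e=fit('yellow',vs,[*p0,.593,az],(0,1,2,4));print(nm,np.degrees(p[3:]).round(1),e.round(2),'rim',(p[:3]+axis(p[3],p[4])*.054).round(4),p[2].round(4))
cv2.imwrite('pics/w13c.png',cv2.resize(im[max(y0-20,0):y1+20,x0-20:x1+20],None,fx=3,fy=3)[:,:,::-1])
E
```

```text
time: 18.15
ee_pos: [0.5689, -0.2375, 0.1203]
tcp_rot: [152.9, -21.2, 80.0]
wrist_force: [-0.1, -0.3, 0.4]
grasp_force: 0.0
[-37.6  -6.3 -16.2  63.   29.7  72.2]
[312.7786556  150.69670521] [407.97050037 244.46653035]
313 153 406 242
w [ 34.  150.3] [0.36] rim [ 0.628  -0.2329  0.0888] 0.044
w [ 34.  192.6] [0.32] rim [ 0.6274 -0.2354  0.0891] 0.0443
w,w1 [ 34.  154.2] [0.44 0.59] rim [ 0.629  -0.2332  0.0872] 0.0424
w,w1 [ 34.  194.3] [0.36 0.7 ] rim [ 0.6271 -0.2357  0.0894] 0.0446
w,w1,top [ 34.  150.5] [0.37 0.65 0.44] rim [ 0.6286 -0.2329  0.0881] 0.0433
w,w1,top [ 34. 213.] [0.69 0.57 0.53] rim [ 0.6271 -0.2386  0.0907] 0.0459
w,top,s [ 34.  202.4] [0.87 0.53 1.24] rim [ 0.6251 -0.2365  0.093 ] 0.0482
w,top,s [ 34.  202.9] [0.87 0.53 1.24] rim [ 0.6251 -0.2366  0.093 ] 0.0482
all [ 34.  210.9] [0.78 0.54 1.42 0.64] rim [ 0.6259 -0.2378  0.0923] 0.0475
all [ 34. 211.] [0.78 0.54 1.42 0.64] rim [ 0.6259 -0.2378  0.0923] 0.0475
```

Run:
```python
from f import *
W13=np.load('w13.npy',allow_pickle=True).item();W3=np.load('w3.npy',allow_pickle=True).item()
def disc(c,im,roi,g,zt=.012):
    h=cv2.cvtColor(im,cv2.COLOR_RGB2HSV).astype(int);m=(h[...,0]>=8)&(h[...,0]<=19)&(h[...,1]>75)&(h[...,2]>50)
    k=np.zeros(m.shape,np.uint8);x0,y0,x1,y1=roi;k[y0:y1,x0:x1]=m[y0:y1,x0:x1]
    k=cv2.morphologyEx(k,cv2.MORPH_OPEN,np.ones((3,3),np.uint8));P=corners(k>0)
    H=cv2.convexHull(P.astype(np.float32))[:,0];th=np.linspace(0,2*np.pi,90)
    def f(q):
        C=proj(c,np.vstack([np.c_[q[0]+.045*np.cos(th),q[1]+.045*np.sin(th),0*th+z] for z in(0,zt)]));M=cv2.convexHull(C.astype(np.float32))
        r=np.array([cv2.pointPolygonTest(M,(float(a),float(b)),True) for a,b in H]);return np.where(r>0,np.minimum(r,1.5)*.6,3*r)  # inside points allowed (occlusion)
    best=least_squares(f,g,loss='linear',diff_step=2e-3);return best.x,len(P)//4
for col,src,rim in(('red',[(ct,L('top0'),(160,165,230,225)),(W3,L('w3'),(280,105,390,190))],[.5703,.2853]),
               ('yellow',[(ct,L('top0'),(385,145,450,200)),(W13,L('w13'),(270,60,440,260)),(W1:=np.load('w1.npy',allow_pickle=True).item(),L('w1'),(360,135,450,215))],[.6262,-.2365])):
    for s in src:
        q,n=disc(*s,[rim[0]+.02,rim[1]]);d=np.array(rim)-q;print(col,q.round(4),n,'az',np.degrees(np.arctan2(d[1],d[0]))%360,'len',np.linalg.norm(d).round(4))
```

```text
red [0.5887 0.2776] 326 az 157.39713484252917 len 0.0199
red [0.5882 0.2797] 1846 az 162.599794421902 len 0.0187
yellow [ 0.6453 -0.2311] 274 az 195.80743721397494 len 0.0198
yellow [ 0.6206 -0.1778] 1959 az 275.41514444186305 len 0.0589
yellow [ 0.645  -0.2298] 643 az 199.6851512294321 len 0.0199
```

Disc fits confirm the lean azimuths (red about 160°, yellow about 198°, offset 19.9 mm as expected). Next is the yellow approach.

Run:
```python
from h import *
T,o=now();step(T,grasp([.6265,-.2362,.0905],34,199,.035,-10,.025,deep=.049),3)
```

```text
n 3 travel [-0.5  0.  26.6] twist [-0.0122 -0.0157 -0.0083]
```

```bash
python3 -m crank '[{"gripper":36,"travel":[-0.5,0,26.6],"twist":[-0.0122,-0.0157,-0.0083]},{"gripper":30,"travel":[-0.5,0,26.6],"twist":[-0.0122,-0.0157,-0.0083]},{"gripper":30,"travel":[-0.5,0,26.6],"twist":[-0.0122,-0.0157,-0.0083]},{"gripper":30,"travel":[0,0,0],"twist":[0,0,0]},{"gripper":30,"travel":[0,0,0],"twist":[0,0,0]}]' 40 | egrep 'time|ee|force|rot'
python3 - <<'E'
from h import *
T,o=now();step(T,grasp([.6265,-.2362,.0905],34,199,.035,-10,.0,deep=.049),3)
im=bot.camera('wrist');cv2.imwrite('pics/w14.png',im[:,:,::-1]);g=cv2.cvtColor(im,cv2.COLOR_RGB2HSV)
for r in range(214,264,6):
    print(r,''.join('Y' if 19<=h<=34 and s>140 else ('#' if v<75 else ('g' if s<45 and v<150 else '.')) for h,s,v in g[r,270:400].astype(int)))
E
```

```text
time: 18.82
ee_pos: [0.6106, -0.2218, 0.0562]
tcp_rot: [150.6, -18.1, 80.1]
wrist_force: [-0.4, -0.3, 0.0]
grasp_force: 0.0
n 3 travel [-0.1 -0.5  8.8] twist [ 0.0006 -0.      0.0003]
214 ggg.......................................YYYYYYYYYYYYYYYYYYYYYYYYYYYYYYYYYYYYYYYYYYYYYYYYYYYYYYYYYYYYYYYYYYYYYYYYYYYYYYYYYYYYYYYY
220 gggg.....................................YYYYYYYYYYYYYYYYYYYYYYYYYYYYYYYYYYYYYYYYYYYYYYYYYYYYYYYYYYYYYYYYYYYYYYYYYYYYYYYYYYYYYYYYY
226 gggg...................................YYYYYYYYYYYYYYYYYYYYYYYYYYYYYYYYYYYYYYYYYYYYYYYYYYYYYYYYYYYYYYYYYYYYYYYYYYYYYYYYYYYYYYYYYYY
232 ggggg.................................YYYYYYYYYYYYYYYYYYYYYYYYYYYYYYYYYYYYYYYYYYYYYYYYYYYYYYYYYYYYYYYYYYYYYYYYYYYYYYYYYYYYYYYYYYYY
238 gggggggggggggg###.............ggggggg..YYYYYYYYYYYYYYYYYYYYYYYYYYYYYYYYYYYYY###gggggggg..YYYYYYYYYYYYYYYYYYYYYYYYYYYYYYYYYYYYYYYYY
244 gggggggggggg#####......................YYYYYYYYYYYYYYYYYYYYYYYYYYYYYYYYYYYYY####ggggggggg..YYYYYYYYYYYYYYYYYYYYYYYYYYYYYYYYYYYYYYY
250 ggggggggggg#######.....................YYYYYYYYYYYYYYYYYYYYYYYYYYYYYYYYYYYY#######ggggggggggg##########YYYYYYYYYYYYYYYYYYYYYYYYYYY
256 ggggggggg#########.......................YYYYYYYYYYYYYYYYYYYYYYYYYYYYYYYYYY########gggggggggggg###########YYYYYYYYYYYYYYYYYYYYYYYY
262 gggggggg##########g........................YYYYYYYYYYYYYYYYYYYYYYYYYYYYYYYY##########gggggggggggg###########YYYYYYYYYYYYYYYYYYYYYY
```

Pad gap centre (col 316.5) and wall centre (about col 316) coincide. I'll advance.

```bash
python3 -m crank '[{"gripper":30,"travel":[0,-0.1,7],"twist":[0,0,0]},{"gripper":30,"travel":[0,-0.1,7],"twist":[0,0,0]},{"gripper":30,"travel":[0,-0.1,7],"twist":[0,0,0]},{"gripper":30,"travel":[0,0,2],"twist":[0,0,0]},{"gripper":30,"travel":[0,0,0],"twist":[0,0,0]}]' 40 | egrep 'time|ee|force|rot'
python3 -m crank '[{"gripper":20,"travel":[0,0,0],"twist":[0,0,0]},{"gripper":15,"travel":[0,0,0],"twist":[0,0,0]},{"gripper":11,"travel":[0,0,0],"twist":[0,0,0]},{"gripper":8,"travel":[0,0,0],"twist":[0,0,0]},{"gripper":5,"travel":[0,0,0],"twist":[0,0,0]},{"gripper":5,"travel":[0,0,0],"twist":[0,0,0]}]' 40 | egrep 'time|ee|force|rot|open'
```

```text
time: 19.5
ee_pos: [0.6224, -0.2177, 0.0353]
tcp_rot: [150.7, -18.1, 80.0]
wrist_force: [0.4, 0.1, -0.4]
grasp_force: 0.0
time: 20.25
ee_pos: [0.6229, -0.218, 0.0364]
tcp_rot: [150.6, -18.1, 80.0]
wrist_force: [1.3, 0.7, 4.6]
opening: 0.0075
grasp_force: 35.6
```

```bash
python3 -m crank '[{"gripper":4,"travel":[0,0,-4],"twist":[0,0,0]},{"gripper":4,"travel":[0,0,-8],"twist":[0,0,0]},{"gripper":4,"travel":[0,0,-15],"twist":[0,0,0]},{"gripper":4,"travel":[0,0,-20],"twist":[0,0,0]},{"gripper":4,"travel":[0,0,-25],"twist":[0,0,0]},{"gripper":4,"travel":[0,0,-25],"twist":[0,0,0]},{"gripper":4,"travel":[0,0,0],"twist":[0,0,0]},{"gripper":4,"travel":[0,0,0],"twist":[0,0,0]}]' 60 | egrep 'time|ee|force|rot|open'
python3 k9.py yellow 15 '[0,35,-50,0,0]'
python3 - <<'E'
from k10 import *
held('yellow','15',[0,35,-50,0,0],290,500)
E
```

```text
time: 21.25
ee_pos: [0.5707, -0.2354, 0.1154]
tcp_rot: [150.7, -18.1, 79.9]
wrist_force: [-0.9, 0.5, -1.3]
opening: 0.0066
grasp_force: 58.8
w pred [308. 178.] [467. 329.] seen (np.int64(309), np.int64(181), np.int64(459), np.int64(300))
  hull [(459, 259), (449, 287), (424, 299), (394, 299), (364, 300), (333, 300), (311, 284), (308, 255), (312, 225), (328, 200), (353, 184), (383, 181), (412, 188), (438, 205), (455, 229), (459, 259)]
t pred [425. 168.] [468. 209.] seen (np.int64(425), np.int64(168), np.int64(467), np.int64(207))
  hull [(467, 191), (461, 197), (453, 201), (446, 205), (438, 207), (431, 202), (426, 195), (424, 187), (426, 179), (432, 172), (439, 168), (448, 167), (456, 170), (463, 175), (467, 182), (467, 191)]
s pred [222. 204.] [259. 240.] seen (np.int64(223), np.int64(205), np.int64(258), np.int64(237))
  hull [(258, 220), (256, 227), (252, 233), (246, 236), (239, 237), (232, 236), (226, 231), (222, 226), (224, 219), (228, 214), (234, 210), (240, 206), (247, 204), (253, 207), (257, 213), (258, 220)]
[-36.2  -9.8 -20.2  58.5  27.3  73.8]
w [ -1.5  34.7 -45.9   2.6  -2.1] 0.34 tiltworld 30.7 rim [ 0.5751 -0.2556  0.1691]
wt [ -1.8  34.6 -45.1   1.   -1. ] 0.53 tiltworld 32.6 rim [ 0.5753 -0.2557  0.1684]
ws [ -1.4  34.8 -47.8   4.8  -0.7] 0.68 tiltworld 29.7 rim [ 0.5742 -0.2559  0.1708]
ts [  0.9  34.5 -52.6  -5.9   2.1] 0.61 tiltworld 40.2 rim [ 0.5717 -0.2545  0.1754]
wts [ -1.7  34.9 -47.3   4.2   0.6] 0.68 tiltworld 31.0 rim [ 0.5744 -0.2561  0.1703]
```

Run:
```python
from g import *
T,o=now();step(T,place(np.array([-1.6,34.7,-46,2.5,-1.5]),[.4552,-.0442,.175],0))
```

```text
n 7 travel [ 24.9 -24.1  -4.7] twist [ 0.0704 -0.0333 -0.0356]
```

```bash
python3 -m crank '[{"gripper":4,"travel":[24.9,-24.1,-4.7],"twist":[0.0704,-0.0333,-0.0356]},{"gripper":4,"travel":[24.9,-24.1,-4.7],"twist":[0.0704,-0.0333,-0.0356]},{"gripper":4,"travel":[24.9,-24.1,-4.7],"twist":[0.0704,-0.0333,-0.0356]},{"gripper":4,"travel":[24.9,-24.1,-4.7],"twist":[0.0704,-0.0333,-0.0356]},{"gripper":4,"travel":[24.9,-24.1,-4.7],"twist":[0.0704,-0.0333,-0.0356]},{"gripper":4,"travel":[24.9,-24.1,-4.7],"twist":[0.0704,-0.0333,-0.0356]},{"gripper":4,"travel":[24.9,-24.1,-4.7],"twist":[0.0704,-0.0333,-0.0356]},{"gripper":4,"travel":[0,0,0],"twist":[0,0,0]},{"gripper":4,"travel":[0,0,0],"twist":[0,0,0]}]' 60 | egrep 'time|ee|force|rot|open'
python3 k9.py yellow 16 '[-1.6,34.7,-46,2.5,-1.5]'|grep -v hull
python3 - <<'E'
from k10 import *
held('yellow','16',[-1.6,34.7,-46,2.5,-1.5],290,500)
from f import *
t=L('t16');s=L('s16');roi=(300,215,375,290)
for col,h in(('red',.018),('blue',0)): print(col,*[q.round(4) for q in fit(col,[(ct,t,roi)],[.455,-.044,h,0,0],(0,1))])
W=np.load('C16.npy',allow_pickle=True).item()['w'];m=mask(L('w16'),'red',(200,60,600,330));y,x=np.nonzero(m);print(x.min(),y.min(),x.max(),y.max())
E
```

```text
time: 22.52
ee_pos: [0.4229, -0.0418, 0.1275]
tcp_rot: [177.4, -1.5, 90.1]
wrist_force: [-0.1, -0.4, -1.9]
opening: 0.0069
grasp_force: 58.8
w pred [307. 180.] [459. 328.] seen (np.int64(309), np.int64(181), np.int64(468), np.int64(301))
t pred [317. 231.] [359. 273.] seen (np.int64(318), np.int64(232), np.int64(358), np.int64(259))
s pred [259. 137.] [291. 168.] seen (np.int64(259), np.int64(136), np.int64(290), np.int64(164))
[ -7.  -15.7 -16.7  86.6   1.8  83. ]
w [ -1.5  37.3 -55.8  12.8  12. ] 1.22 tiltworld 16.8 rim [ 0.4577 -0.0447  0.1848]
wt [ -0.5  36.  -51.4   5.3   1.5] 2.23 tiltworld 4.1 rim [ 0.4566 -0.0436  0.1804]
ws [ -0.6  35.8 -50.9   4.7   1.3] 0.92 tiltworld 3.5 rim [ 0.4565 -0.0437  0.1799]
ts [ -1.4  35.2 -49.2   4.8   1.4] 1.55 tiltworld 3.6 rim [ 0.4559 -0.0445  0.1781]
wts [ -0.8  35.9 -50.5   4.7   1.5] 1.6 tiltworld 3.6 rim [ 0.4565 -0.0438  0.1795]
red [ 0.4565 -0.044   0.018   0.      0.    ] [3.0989]
blue [ 0.4541 -0.0458  0.      0.      0.    ] [4.0674]
289 140 408 235
```

Run:
```python
from f import *
for t in('w15','w16'):
    m=mask(L(t),'yellow',(295,160,480,310))
    print(t,'rows',[(r,int(np.nonzero(m[r])[0].min()),int(np.nonzero(m[r])[0].max())) for r in range(185,300,10)],'cols',[(q,int(np.nonzero(m[:,q])[0].min())) for q in range(325,460,15)])
r=mask(L('w16'),'red',(200,60,600,330));print('red rows',[(q,int(np.nonzero(r[q])[0].min()),int(np.nonzero(r[q])[0].max())) for q in range(140,236,8) if r[q].any()])
```

```text
w15 rows [(185, 353, 402), (195, 336, 423), (205, 326, 436), (215, 318, 446), (225, 313, 453), (235, 311, 456), (245, 309, 459), (255, 309, 459), (265, 309, 458), (275, 309, 455), (285, 313, 450), (295, 319, 443)] cols [(325, 207), (340, 191), (355, 185), (370, 182), (385, 182), (400, 185), (415, 190), (430, 200), (445, 214)]
w16 rows [(185, 354, 402), (195, 336, 423), (205, 326, 436), (215, 319, 446), (225, 314, 479), (235, 311, 479), (245, 309, 479), (255, 309, 479), (265, 309, 458), (275, 309, 455), (285, 313, 450), (295, 319, 443)] cols [(325, 206), (340, 192), (355, 184), (370, 181), (385, 182), (400, 184), (415, 191), (430, 200), (445, 213)]
red rows [(140, 344, 357), (148, 319, 382), (156, 309, 393), (164, 301, 400), (172, 296, 404), (180, 293, 407), (188, 291, 343), (196, 290, 332), (204, 290, 324), (212, 290, 319), (220, 292, 313), (228, 296, 311)]
```

Run:
```python
from f import *
from g import edges
W=np.load('C16.npy',allow_pickle=True).item()['w'];T=np.load('T16.npy');I=L('w16')
def arc(col,roi,mx=999):
    m=mask(I,col,roi);P=[]
    for r in range(roi[1],roi[3],3):
        q=np.nonzero(m[r])[0]
        if len(q):
            P.append((q.min()-.5,r))
            if r<mx:P.append((q.max()+.5,r))
    return P
def F(col,P,p0,free):
    def f(v):
        p=np.array(p0,float);p[free]=v;H=cv2.convexHull(proj(W,pts(col,p)).astype(np.float32));return [cv2.pointPolygonTest(H,(float(a),float(b)),True) for a,b in P]
    r=least_squares(f,np.array(p0)[free],loss='soft_l1',diff_step=1e-3);p=np.array(p0,float);p[free]=r.x;return p.round(4),np.abs(f(r.x)).mean().round(2)
Pr=arc('red',(280,138,420,236),183)
print('red',F('red',Pr,[.4552,-.0442,.018,0,0],[0,1]),F('red',Pr,[.4552,-.0442,.018,.03,1],[0,1,2,3,4]))
Py=arc('yellow',(295,160,470,296),222)
y0=[.4552,-.0442,.121,0,0];p,e=F('yellow',Py,y0,[0,1,2]);print('yel',p,e,F('yellow',Py,[.4552,-.0442,.121,.03,1],[0,1,2,3,4]),F('yellow',Py,[.4552,-.0442,.121,.03,4],[0,1,2,3,4]))
```

```text
red (array([ 0.4553, -0.0442,  0.018 ,  0.    ,  0.    ]), np.float64(0.59)) (array([ 0.4551, -0.0467,  0.0134,  0.0553,  1.4288]), np.float64(0.2))
yel [ 0.4564 -0.0448  0.12    0.      0.    ] 0.56 (array([ 0.4585, -0.0453,  0.1194, -0.0497, -0.2832]), np.float64(0.48)) (array([ 0.4586, -0.0453,  0.1194,  0.0499,  2.8634]), np.float64(0.48))
```

No slip. Yellow is about 1 mm ahead of the red centre, so I'll correct that and descend.

```bash
python3 -m crank '[{"gripper":4,"travel":[0.1,-1.8,18],"twist":[0,0,0]},{"gripper":4,"travel":[-0.5,-0.8,18],"twist":[0,0,0]},{"gripper":4,"travel":[-0.5,-0.8,18],"twist":[0,0,0]},{"gripper":4,"travel":[-0.5,-0.8,16],"twist":[0,0,0]},{"gripper":4,"travel":[-0.1,-0.2,4],"twist":[0,0,0]},{"gripper":4,"travel":[0,-0.1,2],"twist":[0,0,0]},{"gripper":4,"travel":[0,0,0],"twist":[0,0,0]},{"gripper":4,"travel":[0,0,0],"twist":[0,0,0]}]' 60 | egrep 'time|ee|force|rot|open'
python3 - <<'E'
from h import *
T,o=now();C=bot.calibration('wrist');im=bot.camera('wrist');s=bot.camera('scene');cv2.imwrite('pics/w17.png',im[:,:,::-1])
a=cv2.resize(im[60:340,200:540],None,fx=1.2,fy=1.2);b=cv2.resize(s[130:230,220:330],None,fx=3.36,fy=3.36,interpolation=cv2.INTER_CUBIC)
cv2.imwrite('pics/v17.png',np.hstack([a,b[:a.shape[0]]])[:,:,::-1])
E
```

```text
time: 23.68
ee_pos: [0.4219, -0.0415, 0.0524]
tcp_rot: [177.4, -1.5, 90.1]
wrist_force: [-0.7, 0.0, -0.3]
opening: 0.0067
grasp_force: 58.8
```

View pics/v17.png

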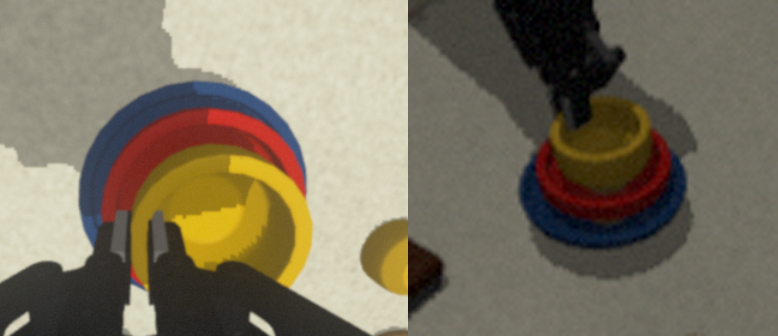

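The picture shows the yellow lid level inside the red mouth, red nested in blue, all roughly concentric (right panel centre about (603,155)). I'll continue down in small steps.

```bash
python3 -m crank '[{"gripper":4,"travel":[0,-0.1,2],"twist":[0,0,0]},{"gripper":4,"travel":[-0.1,-0.1,2],"twist":[0,0,0]},{"gripper":4,"travel":[0,-0.1,1.5],"twist":[0,0,0]},{"gripper":4,"travel":[0,0,0],"twist":[0,0,0]}]' 60 | egrep 'ee|wrist_f'
python3 -m crank '[{"gripper":4,"travel":[0,-0.1,1],"twist":[0,0,0]},{"gripper":4,"travel":[0,0,0],"twist":[0,0,0]}]' 60 | egrep 'ee|wrist_f'
```

```text
ee_pos: [0.4213, -0.0414, 0.0462]
wrist_force: [-0.5, -0.7, -0.9]
ee_pos: [0.4214, -0.0414, 0.0453]
wrist_force: [-0.6, -0.4, -0.9]
```

```bash
python3 -m crank '[{"gripper":4,"travel":[0,-0.1,1],"twist":[0,0,0]},{"gripper":4,"travel":[0,0,0],"twist":[0,0,0]}]' 60 | egrep 'ee|wrist_f'
```

```text
ee_pos: [0.4213, -0.0413, 0.0443]
wrist_force: [-0.1, -0.3, -0.2]
```

```bash
python3 -m crank '[{"gripper":4,"travel":[0,-0.1,1],"twist":[0,0,0]},{"gripper":4,"travel":[0,0,0],"twist":[0,0,0]}]' 60 | egrep 'ee|wrist_f'
```

```text
ee_pos: [0.4212, -0.0413, 0.0432]
wrist_force: [-0.3, 0.1, -2.2]
```

```bash
python3 -m crank '[{"gripper":4,"travel":[0,0,0.8],"twist":[0,0,0]},{"gripper":4,"travel":[0,0,0],"twist":[0,0,0]}]' 60 | egrep 'ee|wrist_f'
```

```text
ee_pos: [0.4213, -0.0413, 0.0425]
wrist_force: [0.3, -0.8, -1.0]
```

```bash
python3 -m crank '[{"gripper":4,"travel":[0,-0.1,1],"twist":[0,0,0]},{"gripper":4,"travel":[0,0,0],"twist":[0,0,0]}]' 60 | egrep 'ee|wrist_f'
```

```text
ee_pos: [0.4212, -0.0413, 0.0415]
wrist_force: [-0.2, -0.0, -1.3]
```

```bash
python3 -m crank '[{"gripper":4,"travel":[0,0,0.8],"twist":[0,0,0]},{"gripper":4,"travel":[0,0,0],"twist":[0,0,0]}]' 60 | egrep 'ee|wrist_f'
```

```text
ee_pos: [0.4213, -0.0413, 0.0407]
wrist_force: [-0.6, -0.3, -0.5]
```

```bash
python3 -m crank '[{"gripper":4,"travel":[0,0,0.8],"twist":[0,0,0]},{"gripper":4,"travel":[0,0,0],"twist":[0,0,0]}]' 60 | egrep 'ee|wrist_f'
```

```text
ee_pos: [0.4214, -0.0412, 0.0402]
wrist_force: [-1.9, 0.5, 3.7]
```

Contact at 3.7 N. I'll release gently, retreat and check.

```bash
python3 -m crank '[{"gripper":6,"travel":[0,0,0],"twist":[0,0,0]},{"gripper":8,"travel":[0,0,0],"twist":[0,0,0]},{"gripper":10,"travel":[0,0,0],"twist":[0,0,0]},{"gripper":13,"travel":[0,0,0],"twist":[0,0,0]},{"gripper":18,"travel":[0,0,0],"twist":[0,0,0]},{"gripper":24,"travel":[0,0,0],"twist":[0,0,0]},{"gripper":24,"travel":[0,0,0],"twist":[0,0,0]}]' 20 | egrep 'ee|force|open'
python3 -m crank '[{"gripper":24,"travel":[0.3,0.5,-10],"twist":[0,0,0]},{"gripper":24,"travel":[0.5,0.9,-20],"twist":[0,0,0]},{"gripper":30,"travel":[1,1.8,-40],"twist":[0,0,0]},{"gripper":30,"travel":[0,-30,-30],"twist":[0,0,0]},{"gripper":30,"travel":[0,-30,-20],"twist":[0,0,0]},{"gripper":30,"travel":[0,0,0],"twist":[0,0,0]},{"gripper":30,"travel":[0,0,0],"twist":[0,0,0]}]' | egrep 'time|ee|force|open'
python3 - <<'E'
from f import *
t=bot.camera('top');s=bot.camera('scene');w=bot.camera('wrist');c=bot.calibration('wrist');t0=L('top0');s0=L('scene0')
for n,i in(('t18',t),('s18',s),('w18',w)): cv2.imwrite(f'pics/{n}.png',i[:,:,::-1])
A=(300,215,375,290);B=(245,130,310,215)
for col,h in(('blue',0),('red',.018),('yellow',.036)):
    print(col,[q.round(4) for q in fit(col,[(ct,t,A)],[.455,-.044,h,0,0],(0,1))],[q.round(3) for q in fit(col,[(ct,t,A),(cs,s,B)],[.455,-.044,h,0,0],(0,1,2))])
for nm,r in(('tin',(185,242,228,284)),('brush',(388,255,455,295)),('perf',(315,115,342,147)),('decoy',(350,163,380,193)),('turq',(422,208,466,246))):
    x0,y0,x1,y1=r;d=np.abs(t[y0:y1,x0:x1].astype(int)-t0[y0:y1,x0:x1]).max(2);print(nm,'changed px',(d>45).sum(),end='; ')
    u=proj(cs,np.array([[0,0,0.]]))
for nm,r in(('perf',(345,215,375,255)),('brush',(180,198,236,240)),('tin',(330,128,360,152))):
    x0,y0,x1,y1=r;d=np.abs(s[y0:y1,x0:x1].astype(int)-s0[y0:y1,x0:x1]).max(2);print('s',nm,(d>45).sum(),end='; ')
E
```

```text
ee_pos: [0.4213, -0.0412, 0.0399]
wrist_force: [0.4, -0.2, 0.1]
opening: 0.0238
grasp_force: 0.0
time: 27.78
ee_pos: [0.3597, -0.0425, 0.1573]
wrist_force: [0.4, -0.1, 0.2]
opening: 0.0304
grasp_force: 0.0
blue [array([ 0.454 , -0.0457,  0.    ,  0.    ,  0.    ]), array([0.5867])] [array([ 0.454, -0.045,  0.004,  0.   ,  0.   ]), array([0.746, 3.406])]
red [array([ 0.4549, -0.0441,  0.018 ,  0.    ,  0.    ]), array([0.3066])] [array([ 0.455, -0.044,  0.023,  0.   ,  0.   ]), array([0.221, 1.466])]
yellow [array([ 0.4563, -0.0429,  0.036 ,  0.    ,  0.    ]), array([0.2667])] [array([ 0.456, -0.043,  0.04 ,  0.   ,  0.   ]), array([0.305, 0.53 ])]
tin changed px 0; brush changed px 0; perf changed px 0; decoy changed px 0; turq changed px 0; s perf 0; s brush 0; s tin 0;
```

The lids are nested at the right heights, within about 2 mm of centre, blue is unmoved and the bystanders' pixels are unchanged. I'm handing in.

```bash
python3 -c "
from workcell import bot
print(bot.job_done())"
```

```text
the job is handed in; nothing more can be done
None
```

The job is handed in at 28 s of the 56 s allowed: the red lid is nested in the blue and the yellow in the red, level and within about 2 mm of centre, with the blue lid unmoved and the perfume bottle, polish tin and brush undisturbed in the final camera check.

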